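Unlock the jar mill's guard with its key and swing it open

TASK

The jar mill has to be opened so that the pigment jar on its rollers can be got at. Take the T-handled key lying on the table in front of it, turn the latch of the mill's sloping guard a quarter turn anticlockwise with it until it stops, and stand the key fully home in its holder tube on the mill. Then swing the guard up by its pull bar, as far as it goes, let go of it, and leave the other things on the table where they are.

Things in the scene. Friction and masses are not known exactly. Their poses are not given: they have to be found in the camera images.
- mill: Jar mill: grey housing 190 deep (x), 200 wide (y), 154 mm high, fixed. Origin: centre of underside; x to its back, y to its left, z up. Its top slopes down to its front (-x) at 26 degrees, 80 mm high at the front edge. The slope is the aluminium guard, hinged at the top, and right of it (y -100 to -50 mm) the fixed drive cover with the key's holder tube.
- key: T-handled key, 148 mm, 0.16 kg, loose. Origin: tip of its blade; z along the shank to the handle. Flat blade 16 wide (y) x 5 mm thick (x), tip narrowed to 12 x 3, up to z = 16 mm; half a turn about z is the same. Round shank, diameter 16, tapered to 11 at the blade. Collar, diameter 28, at z = 46 to 52. Starts lying flat, axis 14 mm above the table, x up, blade pointing away from the robot.
- shank (a point): Point on the key's axis 87 mm from the tip, midway on the bare shank between collar (z 52) and handle (z 122 mm); axes as the key. Lying, the key can be taken only across the shank here; tilt fingers and key (about 24 degrees at pick-up, 40 the other way at the holder) to stand it in the holder blade down, then take it again by the handle.
- key_handle (a point): Centre of the key's wooden cross handle, 135 mm from the tip: a rounded bar 84 mm long (key's y, same way as the blade's width), 28 mm thick (x), 26 mm high (z 122 to 148). To turn the latch take it here, with the fingers pointing along the shank.
- holder (a point): Centre of the mouth of the key's holder, a tube standing 52 mm out of the sloping drive cover. z: out along its axis (26 degrees from vertical, leaning to the mill's front), y: mill's y, x: up the slope. Bore 18 mm, widening to 26 over the last 6 mm. The key goes in blade first, turned any way about its axis, collar resting on the mouth, tip 46 mm below it, leaning up to 8 degrees.
- slot (a point): Middle of the latch's slot at the face of the slotted steel drum in the guard. z: straight out of the guard (26 degrees from vertical); y: along the slot, turns with the latch. Slot 18 long, 7 wide, 16 mm deep, small chamfer. The blade goes in 16 mm, till the shank's end sits on the drum. A round bezel (opening 27, outside 43, 4 mm high on the guard) surrounds it; drum 1 mm proud of the guard.
- latch (a joint): Latch angle (rad), anticlockwise seen from outside the guard, 0 to its stop at 1.571; starts at 0 to 0.3. At 0 the slot lies along the mill's y and a cam hooks behind the housing's front lip; below about 0.7 the guard cannot be lifted. Turns with about 0.15 N m and stays put. The key has 0.13 rad of play in the slot: turn it that much further, or until the stop is felt.
- guard (a joint): Opening angle of the guard (rad): 0 shut, 1.40 at its stop. Guard 160 x 140 x 5 mm, 0.30 kg; a friction hinge (0.40 N m) holds it at any angle. Lifting it by the bar takes about 5 N.
- guard_bar (a point): Middle of the guard's pull bar: round steel bar, diameter 10, 75 mm long along the mill's y, its axis 32 mm off the guard's face, 15 mm from its front (lower) edge and 148 mm down the slope from the hinge line. Axes as the guard: x up the slope, z out of the face. The bar can turn between the fingers as the guard swings.
- guard_hinge (a point): Point on the guard's hinge line, at its upper edge, level with the middle of the pull bar; the hinge axis runs along y (mill's y); axes as the guard.
- jar_a: Bystander: black pigment jar with grey lid, 44 x 66 mm high, front left. Origin: centre of its underside.
- jar_b: Bystander: black pigment jar, 44 x 71 mm, front left. Origin: centre of its underside.
- jar_c: Bystander: black pigment jar, 44 x 66 mm, front left. Origin: centre of its underside.
- bottle: Bystander: brown dropper bottle, 34 x 102 mm high, behind the mill to the right. Origin: centre of its underside.
- stone: Bystander: glass muller with turned wooden handle, 60 x 104 mm high, right of the mill's back. Origin: centre of its underside.
- tape: Bystander: roll of masking tape lying flat, 104 x 25 mm high, behind the mill. Origin: centre of its underside.

How it is judged:
By the outcome, as a careful person would: the job done as asked, in the order asked, and still so for the second after the job is handed in, with the robot touching nothing.
It also fails if it takes over 69 s, if anything falls off the work surface, if the arm or the gripper's body presses on something with over 40 N, if the wrist force passes 120 N, or if a joint passes its speed limit or range.

ROBOT

A 6-joint arm with a two-finger parallel gripper is mounted at the origin on a cart in front of the work surface, level with it; the furniture and walls round the work are solid. World frame = base frame: x ahead of the robot, y to its left, z up, the work surface at z = 0. Lengths are in m, angles in rad, forces in N, time in s.
With the tool pointing down it reaches from about 0.3 to 0.775 m from the base axis. Payload 14.6 kg.
Tool frame: the origin (TCP) lies at the very end of the fingers, on their centre line; the grasp point (between the pads) lies 19 mm behind it (ctrl.tcp_to_grasp is the z of the grasp point in the tool frame, in m); z points along the fingers, x is the direction in which the jaws open and shut, and the axes are right-handed (so a half turn about z gives the same grasp; the last joint's range is limited). The gripper opens to 85 mm and grips with 20 to 120 N. Pads are 22 mm wide; open, the fingers measure 114 mm over their backs; the gripper's body (76 mm by 85 mm) begins 54 mm behind the grasp point. The pads swing forward as they close: fully open they stand 13 mm farther back than shut.
Start: joints at [1.161, 0.3, 1.521, -0, 1.321, -0.067], TCP at [0.185, 0.518, 0.231] pointing down, gripper open.
Joint ranges: [-3.03, 3.03], [-0.79, 2.21], [0.23, 2.52], [-1.04, 4.18], [0, 3.07], [-2.55, 2.55]. Speed limits (rad/s): [2.22, 2.22, 2.57, 3.14, 3.14, 3.14].

INTERFACE

Orientations are given as a 3x3 rotation matrix whose columns are the frame's x, y, z axes.
In Python, from cell import ctrl gives the robot as it stands.
- The arm moves only by the shell command python3 -m handwheel 'ROWS' [FORCE]. ROWS is JSON, a list of rows, each a list of 3 entries, a list of its own where there are three numbers: the shift along the tool's x, y, z in mm, then the turn, a rotation vector about the tool's x, y, z in rad, then the opening, from 0 (shut) to 1 (fully open). In form: [[[tx, ty, tz], [ax, ay, az], jaw], ...]. A call has 1 to 10 rows; each row shifts and turns the pose as measured when the row begins, along the tool's axes as they then stand; what a row does not reach is not made up. A row lasts 1/12 s, in which the tool goes at most 41.7 mm and 7.16 degrees, less where a joint would pass 70% of its speed; a pose out of reach is approached as far as the arm can. A call with a gripper value outside its range is refused whole. The fingers move at their own pace and stop on an object; FORCE is the grip in N (left out, the last holds). Time passes only in rows, so rows that do not move let the fingers close. It gives the time, the measured TCP pose, the force and the opening at its end, in the units of the state.
- ctrl.observe(): the state, without advancing time (a new reading comes with each control period).
- ctrl.get_image(name): name is "scene" or "top" or "wrist"; returns a dict with "pixels" (384x512x3 uint8, red, green, blue), "range_z" (384x512 float32, m along the optical axis (not along the pixel's ray), 0 where there is no reading), "camera_matrix" (3x3 intrinsics, pixels), "position" and "orientation" of the camera in the world; the wrist camera has in their place "tool_from_camera" (4x4, takes a point from camera to tool coordinates, whose origin is the TCP and whose axes are the tool frame's). Camera axes: x right, y down, z forward; pixel columns grow to the right and rows downward; lengths in m; the calibration is good to about 2 mm. A picture is of the moment at which its call begins: read the wrist's pose just before it.
- ctrl.close_job(): hands the job in, once; it reports no verdict.
Trained networks look in a picture, given as the dict that the camera call returned (one of the last four; its "shot" number tells which), for a name from the list of things; names that differ only in an ending like _2 or _b are one class to them, and where a whole thing is asked for, a point or a joint stands for the part that bears it (a point fixed in the world has none). Each returns a list of dicts, best first, with "score" (0 to 1); they miss things now and then, are a little off and sometimes report something else, mostly with a low value. They report only what shows in the picture. A call takes as long as a camera call.
- ctrl.spot_in(name, picture): "rect" ([left, top, right, bottom] in pixels, round what is visible of it).
- ctrl.regions_of(name, picture): "pixels" (384x512 bool, what is visible of it) and "rect" ([left, top, right, bottom] in pixels, round what is visible of it).
- ctrl.mark_of(name, picture): "pixel" ([column, row] in pixels: a listed point, or the origin of a listed thing).
The state is a dict: "time_s": time; "q": joint angles; "joint_velocities": joint speeds; "joint_torque": joint torques, N m; "tool_pos": TCP position; "eef_rot": TCP orientation; "contact_force": force on the tool from outside, world axes, zero at the start; "ft_torque": the same for the moment, N m; "finger_gap": finger opening in m.
Only numpy, scipy, OpenCV 4.12 (cv2) and the standard library are available. Lean on these libraries where they do the work, as an engineer would, in place of code of your own. Each camera call takes 0.05 s, during which the arm holds its last target. There are 200 camera calls.

## Working session

There is one attempt and no reset: what is moved stays moved. The work goes in short steps, Python scripts to look and compute and a shell command to move; the robot and the scene stay as the last step left them, time stands still between calls to the robot, and variables do not carry over. Pictures are saved under pics/ and viewed, about 8 in all and at most 12, crops included, and the job is handed in when it is done.

```bash
mkdir -p pics; ls; cat > h.py <<'E'
import numpy as np, cv2
from cell import ctrl
from scipy.spatial.transform import Rotation as R
def cam(p):
    if 'position' in p: 
        return np.array(p['orientation']), np.array(p['position'])
    s=p['st']; T=np.array(p['tool_from_camera']); Rt=np.array(s['eef_rot'])
    return Rt@T[:3,:3], Rt@T[:3,3]+np.array(s['tool_pos'])
def shot(n):
    s=ctrl.observe(); p=ctrl.get_image(n); p['st']=s; return p
def ray(p,px):
    Ro,o=cam(p); d=np.linalg.inv(p['camera_matrix'])@np.array([px[0],px[1],1.]); return o,Ro@d
def pt(p,px,r=2):
    c,w=int(round(px[0])),int(round(px[1])); z=p['range_z'][max(0,w-r):w+r+1,max(0,c-r):c+r+1]; z=z[z>0]
    o,d=ray(p,px); return o+d*np.median(z) if len(z) else None
def proj(p,X):
    Ro,o=cam(p); c=Ro.T@(np.array(X)-o); u=np.array(p['camera_matrix'])@c; return u[:2]/u[2]
def tri(obs):
    A=np.zeros((3,3));b=np.zeros(3)
    for p,px in obs:
        o,d=ray(p,px); d=d/np.linalg.norm(d); M=np.eye(3)-np.outer(d,d); A+=M;b+=M@o
    return np.linalg.solve(A,b)
def cloud(p):
    Ro,o=cam(p); v,u=np.mgrid[0:384,0:512]; z=p['range_z']
    d=np.stack([u,v,np.ones_like(u)],-1)@np.linalg.inv(p['camera_matrix']).T
    return o+(d*z[...,None])@Ro.T
def save(p,f,crop=None,k=1):
    im=p['pixels'][...,::-1]
    if crop: im=im[crop[1]:crop[3],crop[0]:crop[2]]
    cv2.imwrite('pics/'+f,cv2.resize(im,None,fx=k,fy=k,interpolation=cv2.INTER_CUBIC))
E
python3 - <<'E'
from h import *
np.set_printoptions(precision=4,suppress=True)
P={n:shot(n) for n in('scene','top','wrist')}
print(ctrl.observe()['eef_rot'], ctrl.tcp_to_grasp)
for n in('key','shank','key_handle','holder','slot','guard_bar','guard_hinge','mill','jar_a','bottle','stone','tape'):
    ob=[]
    for c in P:
        m=ctrl.mark_of(n,P[c])
        for q in m[:1]:
            print(n,c,np.round(q['pixel'],1),round(q['score'],2),pt(P[c],q['pixel']))
            if c!='wrist' or q['score']>.5: ob.append((P[c],q['pixel']))
    if len(ob)>1: print('   tri',tri(ob))
a=[P['scene']['pixels'],P['top']['pixels']]
cv2.imwrite('pics/1.png',cv2.resize(np.vstack(a)[...,::-1],None,fx=.78,fy=.78))
E
```

```text
pics
[[ 0.3361  0.9418 -0.0003]
 [ 0.9418 -0.3361 -0.0008]
 [-0.0008 -0.0001 -1.    ]] -0.0187
key scene [247.5 250.5] 0.66 [0.1757 0.5267 0.3179]
key top [215.1 221.3] 0.7 [ 0.4463  0.3914 -0.0002]
key wrist [252.8 308.1] 0.61 [0.3574 0.4522 0.0314]
   tri [ 0.4413  0.4008 -0.0231]
shank scene [278.3 263.3] 0.81 [0.1583 0.4744 0.2742]
shank top [237.3 257.5] 0.92 [0.3646 0.3369 0.0189]
shank wrist [172.2 333. ] 0.72 [0.3657 0.337  0.0217]
   tri [0.3653 0.338  0.0192]
key_handle scene [298.  269.3] 0.62 [0.3166 0.3131 0.025 ]
key_handle top [248.5 273.6] 0.73 [0.3301 0.3109 0.0276]
key_handle wrist [142.1 319. ] 0.86 [0.1736 0.4768 0.2708]
   tri [0.3292 0.309  0.0176]
holder top [270.4 163.7] 0.98 [0.5483 0.2744 0.1594]
slot top [219.2 166.5] 0.64 [0.5531 0.3799 0.1014]
slot wrist [144.8 315.9] 0.26 [0.1751 0.4759 0.2669]
guard_bar scene [251.5 303.5] 0.44 [0.2893 0.4623 0.0157]
guard_bar top [218.7 200.2] 0.86 [0.4847 0.3798 0.0751]
   tri [ 0.5154  0.3782 -0.2675]
guard_hinge scene [213.8 172.3] 0.68 [0.6396 0.3806 0.1518]
guard_hinge top [216.5 120.1] 0.76 [0.6385 0.3857 0.1507]
   tri [0.6357 0.384  0.1558]
mill scene [233.4 221.7] 0.7 [0.171  0.5524 0.3986]
mill top [233.1 167.3] 0.91 [0.5498 0.3499 0.1119]
   tri [0.576  0.3566 0.0073]
jar_a scene [278.8 305.4] 0.82 [0.2451 0.4147 0.026 ]
jar_a top [189.5 254.3] 0.8 [0.368  0.4374 0.0689]
jar_a wrist [244.3 262.8] 0.97 [0.2911 0.4657 0.0371]
   tri [ 0.3395  0.4241 -0.0589]
bottle scene [280.4 305.2] 0.38 [0.2435 0.4114 0.0264]
bottle top [298.5 101.2] 0.6 [0.7251 0.2063 0.0523]
   tri [ 1.0677  0.0018 -1.0365]
stone top [306.9 127.9] 0.83 [0.6663 0.1844 0.0374]
tape top [263.6  95. ] 0.68 [0.7591 0.2857 0.0013]
```

View pics/1.png

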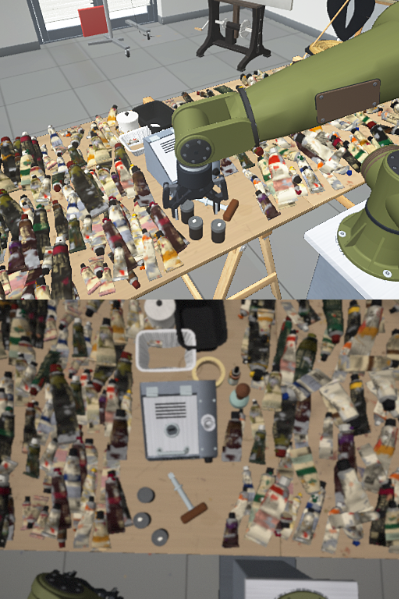

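```bash
python3 - <<'E'
from h import *
np.set_printoptions(precision=4,suppress=True)
p=shot('top'); C=cloud(p)
k=ctrl.regions_of('key',p)[0]; m=k['pixels']&(C[...,2]>0.006)
X=C[m]; c=X[:,:2].mean(0); u,s,v=np.linalg.svd(X[:,:2]-c); d=v[0]; 
if d[0]<0:d=-d
t=(X[:,:2]-c)@d; w=(X[:,:2]-c)@np.array([-d[1],d[0]])
print('key',k['score'],c,d,t.min(),t.max(),w.min(),w.max())
# guided: shank pixels only
for a in np.arange(t.min(),t.max(),.012):
    q=(t>=a)&(t<a+.012); print(round(a-t.min(),3),q.sum(), (w[q].min()+w[q].max())/2,np.ptp(w[q]), X[q,2].max()) if q.sum() else 0
# slope plane
sl=[(C[...,0]>.50)&(C[...,0]<.62)&(C[...,1]>.34)&(C[...,1]<.42)&(C[...,2]>.05)][0]
Y=C[sl]; 
for i in range(4):
    c0=Y.mean(0); n=np.linalg.svd(Y-c0)[2][2]; n*=np.sign(n[2]); r=(Y-c0)@n; Y=Y[abs(r)<max(.0015,2*r.std()*.7)]
print('plane',c0,n,len(Y),'tilt',np.degrees(np.arccos(n[2])),'yaw',np.degrees(np.arctan2(-n[1],-n[0])))
for nm in('slot','holder','guard_bar','guard_hinge'):
    q=ctrl.mark_of(nm,p)[0]; print(nm,q['pixel'],pt(p,q['pixel'],1),q['score'])
# mill footprint rect
mm=ctrl.regions_of('mill',p)[0]['pixels']&(C[...,2]>.06)&(C[...,2]<.17)
print('millrect',cv2.minAreaRect((C[mm][:,:2]*1000).astype(np.float32)))
save(p,'2.png',(160,90,330,300),3)
np.save('top.npy',C)
E
```

```text
key 0.75 [0.3582 0.3294] [0.8356 0.5494] -0.04624100813813055 0.101185797046172 -0.041490329310153555 0.040998368268357704
0.0 192 2.8329282403823097e-05 0.08194007797190776 0.031839975298779466
0.012 203 -0.0004542319228035413 0.08207219477470003 0.031936560659764135
0.024 63 0.0002677636734092978 0.06531758430277747 0.9644866910455084
0.036 32 -0.0001763394156511491 0.012973353275868444 0.0242020278624393
0.048 30 -6.60942644656764e-05 0.011863800335394976 0.023395167395066974
0.06 31 4.397997030126813e-05 0.012247157478202004 0.023781158831168603
0.072 35 -0.00021090027807058867 0.01423856552570581 0.024763507302902554
0.084 38 0.0001273018972515489 0.015764365892243774 0.023581389967364363
0.096 48 -0.0007615350406485789 0.024167448553819318 0.028895632242758262
0.108 37 1.599217399391546e-05 0.015047265228434775 0.02420957514305888
0.12 30 0.00011774729420578785 0.012382112863063247 0.024423285269984385
0.132 32 0.0006417352701732692 0.013592971459313739 0.019650836422704043
0.144 6 0.000622310715571414 0.00818806088122635 0.019572036125562353
plane [0.5615 0.3804 0.1179] [-0.4378 -0.0337  0.8984] 1501 tilt 26.04825199015057 yaw 4.400065012051477
slot [218.5, 121.1] [0.6379 0.3819 0.1466] 0.55
holder [267.5, 162.2] [0.5566 0.2792 0.1376] 0.57
guard_bar [220.8, 201.0] [0.4831 0.3752 0.0755] 0.87
guard_hinge [217.9, 121.1] [0.6379 0.3831 0.1466] 0.94
millrect ((572.830322265625, 357.26715087890625), (203.93087768554688, 199.6342010498047), 4.247311115264893)
```

View pics/2.png

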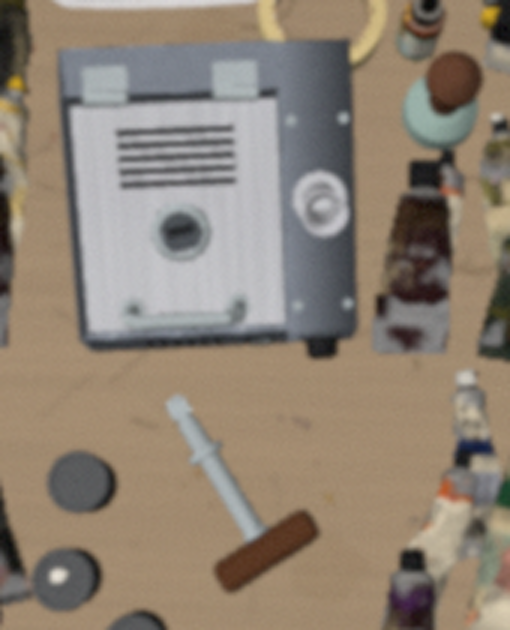

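```bash
cat >> h.py <<'E'
def frame(x,z):
    z=np.array(z,float);z/=np.linalg.norm(z);x=np.array(x,float);x-=z*(x@z);x/=np.linalg.norm(x)
    return np.stack([x,np.cross(z,x),z],1)
def plan(p1,R1,s=None,vm=36.,am=.115):
    """rows of equal steps from the measured pose: shift in tool axes (mm), turn"""
    s=s or ctrl.observe(); p0=np.array(s['tool_pos']);R0=np.array(s['eef_rot']); rv=R.from_matrix(R0.T@R1).as_rotvec()
    d=(np.array(p1)-p0)*1000; n=max(1,int(np.ceil(max(np.linalg.norm(d)/vm,np.linalg.norm(rv)/am))))
    print('rows',n,'turn/row',np.round(rv/n,4),'tot',np.round(rv,3),'dist',np.round(np.linalg.norm(d),1))
    for i in range(n):
        Ri=R0@R.from_rotvec(rv*i/n).as_matrix(); print('  ',np.round(Ri.T@d/n,1).tolist())
E
python3 - <<'E'
from h import *
d=np.array([.8356,.5494,0]); t=np.radians(24)
Rp=frame([-d[1],d[0],0],np.sin(t)*d-np.cos(t)*np.array([0,0,1])); 
tcp=np.array([.370,.3372,.014])+Rp[:,2]*.0088
print(tcp); plan(tcp-Rp[:,2]*.09,Rp)
E
```

```text
[0.37299083 0.33916645 0.00596085]
rows 9 turn/row [-0.0432  0.0215 -0.1012] tot [-0.388  0.194 -0.91 ] dist 291.3
   [-14.9, 23.9, 15.9]
   [-17.6, 21.6, 16.5]
   [-20.0, 18.9, 17.0]
   [-22.1, 16.1, 17.3]
   [-24.0, 13.0, 17.4]
   [-25.5, 9.7, 17.4]
   [-26.7, 6.3, 17.2]
   [-27.5, 2.9, 16.8]
   [-28.0, -0.7, 16.2]
```

```bash
python3 -m handwheel '[[[-15,24,16],[-0.043,0.021,-0.101],0.6],[[-18,22,16],[-0.043,0.021,-0.101],0.6],[[-20,19,17],[-0.043,0.021,-0.101],0.6],[[-22,16,17],[-0.043,0.021,-0.101],0.6],[[-24,13,17],[-0.043,0.021,-0.101],0.6],[[-26,10,17],[-0.043,0.021,-0.101],0.6],[[-27,6,17],[-0.043,0.021,-0.101],0.6],[[-28,3,17],[-0.043,0.021,-0.101],0.6],[[-28,-1,16],[-0.043,0.021,-0.101],0.6],[[0,0,0],[0,0,0],0.6]]' 100
python3 - <<'E'
from h import *
np.set_printoptions(precision=4,suppress=True)
d=np.array([.8356,.5494,0]); t=np.radians(24)
Rp=frame([-d[1],d[0],0],np.sin(t)*d-np.cos(t)*np.array([0,0,1])); 
tcp=np.array([.370,.3372,.014])+Rp[:,2]*.0088
plan(tcp-Rp[:,2]*.05,Rp)
print(ctrl.observe()['q'])
p=shot('wrist')
for n in('key','shank','key_handle'):
    for m in ctrl.mark_of(n,p)[:1]: print(n,m['pixel'],m['score'],pt(p,m['pixel']))
C=cloud(p)
m=ctrl.regions_of('key',p)[0]['pixels']&(C[...,2]>.006)&(C[...,2]<.035); X=C[m][:,:2];tip=np.array([.4428,.3850]); a=(tip-X)@d[:2]; w=(X-tip)@np.array([-d[1],d[0]])
for lo in(20,56,70,80,90,100,110,126,136):
    q=(a>lo/1e3)&(a<lo/1e3+.01); print(lo,q.sum(),(w[q].min()+w[q].max())*500 if q.sum() else 0)
print(a.min(),a.max())
save(p,'3.png')
E
```

```text
time_s: 3.13
tool_pos: [0.3443, 0.3209, 0.0923]
eef_rot: [[-0.561, 0.754, 0.341], [0.828, 0.513, 0.226], [-0.005, 0.409, -0.912]]
contact_force: [-0.1, 0.3, -0.9]
finger_gap: 0.0516
rows 2 turn/row [ 0.0013 -0.0005  0.0072] tot [ 0.003 -0.001  0.014] dist 42.9
   [-0.3, -2.1, 21.3]
   [-0.3, -2.0, 21.3]
[ 0.6963  0.1432  2.1463 -0.1087  0.4352 -1.3818]
key [258.0, 266.1] 0.92 [0.4409 0.3879 0.0157]
shank [257.5, 196.4] 0.8 [0.3652 0.3357 0.0218]
key_handle [255.5, 140.0] 0.85 [0.3244 0.3066 0.0271]
20 115 0.4777901320806447
56 176 0.0904289310580124
70 202 0.242503709510275
80 209 0.19824725094539417
90 222 0.30947637575098064
100 268 -0.05484417778421364
110 213 -0.1979389262259223
126 1694 -0.18296573829361396
136 2757 -0.31012541877875266
-0.00015511722756743023 0.1484110545752586
```

View pics/3.png

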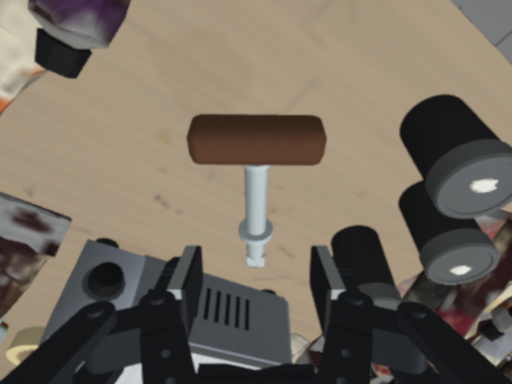

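```bash
python3 -m handwheel '[[[0,-2,21],[0.001,0,0.007],0.5],[[0,-2,22],[0.001,0,0.007],0.5],[[0,0,25],[0,0,0],0.5],[[0,0,15],[0,0,0],0.5],[[0,0,0],[0,0,0],0.5]]' 100
python3 - <<'E'
from h import *
d=np.array([.8356,.5494,0]); t=np.radians(24)
Rp=frame([-d[1],d[0],0],np.sin(t)*d-np.cos(t)*np.array([0,0,1])); 
plan(np.array([.370,.3372,.014])+Rp[:,2]*.0088,Rp)
E
```

```text
time_s: 3.8
tool_pos: [0.37, 0.3498, 0.0199]
eef_rot: [[-0.546, 0.763, 0.345], [0.838, 0.493, 0.236], [0.01, 0.418, -0.909]]
contact_force: [-0.1, 1.0, -0.7]
finger_gap: 0.0429
rows 1 turn/row [ 0.012  -0.0074 -0.0077] tot [ 0.012 -0.007 -0.008] dist 17.8
   [-10.7, -8.8, 11.1]
```

```bash
cat > c.py <<'E'
from h import *
import sys
d=np.array([.8356,.5494,0]); t=np.radians(24)
Rp=frame([-d[1],d[0],0],np.sin(t)*d-np.cos(t)*np.array([0,0,1])); 
plan(np.array([.370,.3372,.014])+Rp[:,2]*.0088,Rp)
E
python3 -m handwheel '[[[-5,-4,0],[0.006,-0.004,-0.004],0.5],[[-5,-4,0],[0.006,-0.004,-0.004],0.5],[[0,0,0],[0,0,0],0.5],[[0,0,0],[0,0,0],0.5]]' 100; python3 c.py
```

```text
time_s: 4.13
tool_pos: [0.3684, 0.3382, 0.0186]
eef_rot: [[-0.551, 0.762, 0.34], [0.835, 0.504, 0.223], [-0.001, 0.407, -0.913]]
contact_force: [0.1, 0.6, -0.4]
finger_gap: 0.0429
rows 1 turn/row [0.0001 0.0001 0.0021] tot [0.    0.    0.002] dist 13.5
   [-1.7, -1.1, 13.4]
```

```bash
python3 -m handwheel '[[[-1,-1,5],[0,0,0],0.5],[[-1,0,5],[0,0,0],0.5],[[0,0,3],[0,0,0],0.5],[[0,0,0],[0,0,0],0.5],[[0,0,0],[0,0,0],0.5]]' 100; python3 c.py
```

```text
time_s: 4.55
tool_pos: [0.3743, 0.3394, 0.0074]
eef_rot: [[-0.55, 0.761, 0.343], [0.835, 0.502, 0.226], [-0.0, 0.41, -0.912]]
contact_force: [-0.3, -0.1, 0.7]
finger_gap: 0.0425
rows 1 turn/row [ 0.004  -0.0002  0.0012] tot [ 0.004 -0.     0.001] dist 1.9
   [0.5, -1.7, 0.8]
```

```bash
python3 -m handwheel '[[[0,-1,1],[0,0,0],0],[[0,0,0],[0,0,0],0],[[0,0,0],[0,0,0],0],[[0,0,0],[0,0,0],0],[[0,0,0],[0,0,0],0],[[0,0,0],[0,0,0],0]]' 110; python3 c.py
```

```text
time_s: 5.05
tool_pos: [0.3738, 0.3393, 0.0063]
eef_rot: [[-0.55, 0.761, 0.343], [0.835, 0.502, 0.226], [-0.0, 0.411, -0.912]]
contact_force: [0.8, 0.5, -1.5]
finger_gap: 0.0119
rows 1 turn/row [ 0.0044 -0.0003  0.0013] tot [ 0.004 -0.     0.001] dist 0.9
   [0.3, -0.8, 0.0]
```

```bash
python3 -m handwheel '[[[0,4,-9],[0,0,0],0],[[0,8,-18],[0,0,0],0],[[0,10,-23],[0,0,0],0],[[0,10,-23],[0,0,0],0],[[0,10,-23],[0,0,0],0],[[0,10,-23],[0,0,0],0],[[0,8,-18],[0,0,0],0],[[0,0,0],[0,0,0],0],[[0,0,0],[0,0,0],0]]' 110
python3 - <<'E'
from h import *
np.set_printoptions(precision=4,suppress=True)
P={n:shot(n) for n in('scene','top','wrist')}
print(ctrl.observe()['q'])
for n in('holder','slot','guard_bar','guard_hinge','key','key_handle','shank'):
    ob=[]
    for c in P:
        for q in ctrl.mark_of(n,P[c])[:2]:
            print(n,c,np.round(q['pixel'],1),round(q['score'],2),pt(P[c],q['pixel'],1))
a=np.hstack([cv2.resize(P['scene']['pixels'],(400,300)),cv2.resize(P['wrist']['pixels'],(400,300))])
cv2.imwrite('pics/4.png',a[...,::-1])
E
```

```text
time_s: 5.8
tool_pos: [0.3697, 0.3375, 0.1656]
eef_rot: [[-0.553, 0.762, 0.337], [0.833, 0.504, 0.227], [0.003, 0.406, -0.914]]
contact_force: [-0.2, -0.9, -1.9]
finger_gap: 0.0125
[ 0.6853  0.0756  2.0113 -0.0641  0.6416 -1.4272]
holder scene [257.7 174. ] 0.84 [0.5645 0.2839 0.156 ]
holder top [267.4 163.4] 0.71 [0.5521 0.2797 0.1456]
holder wrist [ 52.7 366.9] 0.95 [0.3644 0.2706 0.229 ]
slot scene [230.8 201.5] 0.51 [0.5453 0.3788 0.1123]
slot top [222.9 164.7] 0.52 [0.5572 0.3722 0.1016]
slot top [229.9 165.5] 0.37 [0.5533 0.3567 0.1126]
guard_bar scene [240.  211.3] 0.96 [0.4873 0.3818 0.121 ]
guard_bar top [217.7 199.2] 0.7 [0.4865 0.3819 0.0776]
guard_bar wrist [209.1 297.1] 0.74 [0.3543 0.3077 0.2023]
guard_hinge scene [213.6 169.3] 0.68 [0.6521 0.3752 0.1525]
guard_hinge scene [280.4 305.9] 0.3 [0.244  0.4109 0.023 ]
guard_hinge top [217.7 121.9] 0.55 [0.6685 0.3909 0.0535]
key scene [247.4 202.8] 0.91 [0.5291 0.3374 0.1019]
key top [210.3 214.4] 0.86 [0.462  0.4032 0.0002]
key top [217.9 121.1] 0.6 [0.6373 0.383  0.1483]
key wrist [256.4 346.1] 0.81 [0.4332 0.3797 0.1749]
key wrist [ 49.2 363.9] 0.41 [0.3661 0.2697 0.228 ]
key_handle wrist [255.7 193.2] 0.76 [0.3186 0.3032 0.1848]
shank scene [283.7 215. ] 0.96 [0.3173 0.3599 0.2224]
shank top [237.3 255.5] 0.61 [0.3661 0.3338 0.1808]
shank wrist [254.  270.4] 0.71 [0.3597 0.3296 0.1803]
```

View pics/4.png

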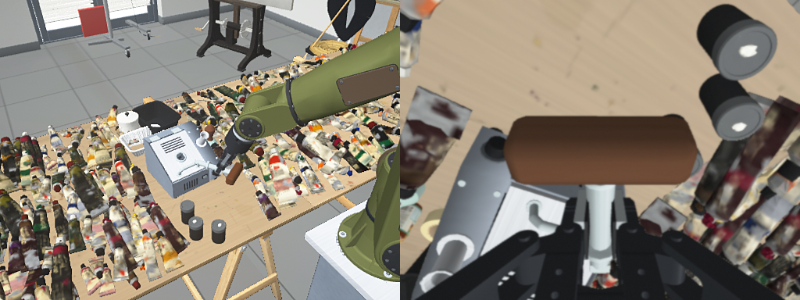

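```bash
python3 - <<'E'
from h import *
np.set_printoptions(precision=4,suppress=True)
P={n:shot(n) for n in('scene','top','wrist')}
for n in('holder','slot','guard_bar','guard_hinge'):
    o={}
    for c in P:
        if n!='holder' and c=='wrist': continue
        q=ctrl.mark_of(n,P[c])
        if q: o[c]=(P[c],q[0]['pixel'])
    X=tri(list(o.values())); print(n,X,[(c,np.round(proj(P[c],X)-o[c][1],1)) for c in o])
# plane & mill fit from scene camera
for c in('scene','top'):
    C=cloud(P[c]); Y=C[(C[...,0]>.51)&(C[...,0]<.62)&(C[...,1]>.34)&(C[...,1]<.43)&(C[...,2]>.07)]
    for i in range(6):
        c0=Y.mean(0); n=np.linalg.svd(Y-c0,full_matrices=False)[2][2]; n*=np.sign(n[2]); r=(Y-c0)@n; Y=Y[abs(r-np.median(r))<max(.002,r.std())]
    print(c,len(Y),'z at .56,.38:',c0[2]-((.56-c0[0])*n[0]+(.38-c0[1])*n[1])/n[2],n,'yaw',np.degrees(np.arctan2(-n[1],-n[0])))
    # tube: points > 25mm above plane, right part
    h=(C-c0)@n; T=C[(h>.048)&(h<.06)&(C[...,0]>.5)&(C[...,0]<.6)&(C[...,1]>.25)&(C[...,1]<.31)]
    print('tube top pts',len(T),T.mean(0) if len(T) else 0,(T.min(0)+T.max(0))/2 if len(T) else 0, np.ptp(T,0) if len(T) else 0)
save(P['top'],'5.png',(190,100,300,220),6)
np.savez('h.npz',t=P['top']['pixels'],s=P['scene']['pixels'])
E
```

```text
holder [0.5497 0.2822 0.1665] [('scene', array([ 0.7, -0.9])), ('top', array([-0.5, -0.2])), ('wrist', array([ 3.1, -2.8]))]
slot [0.5429 0.3784 0.1241] [('scene', array([-1.3, -0.2])), ('top', array([1.3, 1. ]))]
guard_bar [0.4894 0.3775 0.1119] [('scene', array([1.6, 0.2])), ('top', array([-1.6, -1.2]))]
guard_hinge [0.3738 0.3229 0.9024] [('top', array([ 0., -0.]))]
scene 811 z at .56,.38: 0.11877671122001164 [-0.4378 -0.0319  0.8985] yaw 4.1661577759841295
tube top pts 45 [0.553  0.2784 0.1685] [0.5518 0.2798 0.1682] [0.0272 0.0294 0.0156]
top 1951 z at .56,.38: 0.11721431693171001 [-0.4393 -0.032   0.8977] yaw 4.169066435972386
tube top pts 100 [0.5523 0.279  0.1663] [0.5525 0.2796 0.1667] [0.0282 0.028  0.0163]
```

View pics/5.png

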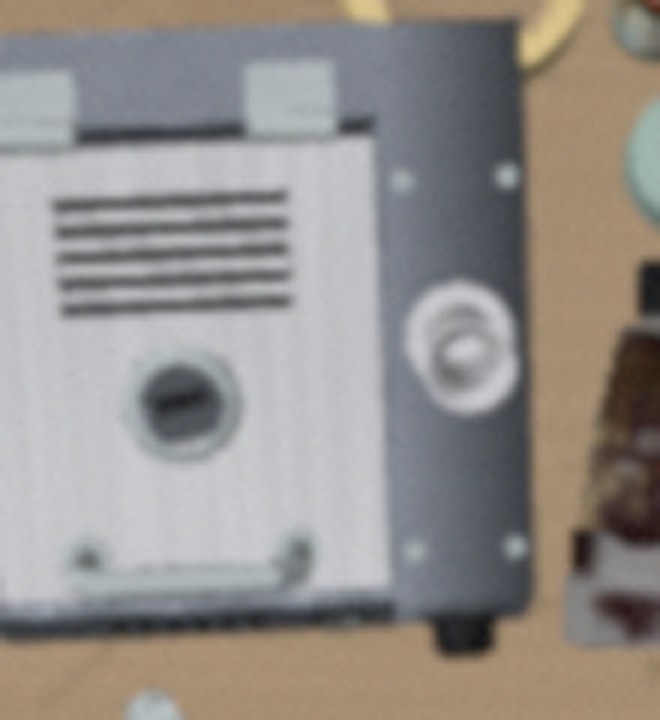

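```bash
cat > geo.py <<'E'
from h import *
np.set_printoptions(precision=4,suppress=True)
yw=np.radians(4.2); xm=np.array([np.cos(yw),np.sin(yw),0]); ym=np.array([-xm[1],xm[0],0]); s26,c26=np.sin(np.radians(26)),np.cos(np.radians(26))
h=-s26*xm+c26*np.array([0,0,1]); sx=np.cross(ym,h)
MOUTH=np.array([.5518,.2800,.1668])
RP=frame([-.55,.835,0],[.343,.226,-.912]); TP=np.array([.3738,.3393,.0063])
d=np.array([.8356,.5494,0])
ktip=RP.T@(np.array([.4428,.3850,.014])-TP); kax=RP.T@(-d); kx=RP.T@np.array([0,0,1]); ky=np.cross(kax,kx)
def keygoal(tip,ax,yy):
    """tool pose so that held key has tip, axis, y along yy"""
    K=np.stack([kx,ky,kax],1); z=ax/np.linalg.norm(ax); y=yy-z*(yy@z); y/=np.linalg.norm(y)
    Rk=np.stack([np.cross(y,z),y,z],1); Rt=Rk@K.T; return tip-Rt@ktip, Rt
E
python3 - <<'E'
from geo import *
print(ktip,kax,ky)
for sgn in(1,-1):
    p,Rt=keygoal(MOUTH+h*.035,h,sgn*ym); print(p); print(Rt); 
    plan(p,Rt)
p=shot('top')
o,dd=ray(p,(220.3,167)); c0=np.array([.56,.38,.118]); c0=c0+h*.001
print('slot',o+dd*((c0-o)@h)/(dd@h), 'bar', [ (lambda r:r[0]+r[1]*((c0+h*.031-r[0])@h)/(r[1]@h))(ray(p,(190+185/6,100+577/6)))])
E
```

```text
[0.0002 0.0786 0.027 ] [ 0.0009 -0.9118 -0.4107] [1.     0.0008 0.0004]
[0.4934 0.2754 0.2693]
[[-0.0736  0.7667 -0.6378]
 [ 0.9973  0.0571 -0.0464]
 [ 0.0008 -0.6395 -0.7688]]
rows 11 turn/row [0.0986 0.0066 0.0485] tot [1.085 0.073 0.534] dist 173.2
   [-10.9, 9.6, -6.2]
   [-10.4, 9.4, -7.2]
   [-9.9, 9.2, -8.2]
   [-9.4, 8.8, -9.1]
   [-8.9, 8.3, -10.0]
   [-8.5, 7.7, -10.9]
   [-8.0, 7.0, -11.6]
   [-7.6, 6.1, -12.3]
   [-7.3, 5.3, -12.9]
   [-6.9, 4.3, -13.5]
   [-6.7, 3.3, -13.9]
[0.5072 0.277  0.276 ]
[[ 0.0728  0.0306  0.9969]
 [-0.9974  0.0015  0.0728]
 [ 0.0007 -0.9996  0.0306]]
rows 25 turn/row [ 0.025  -0.0626 -0.0931] tot [ 0.624 -1.566 -2.327] dist 186.7
   [-5.0, 4.8, -2.8]
   [-5.6, 4.2, -2.5]
   [-6.1, 3.6, -2.3]
   [-6.6, 3.0, -2.0]
   [-6.9, 2.3, -1.6]
   [-7.2, 1.6, -1.2]
   [-7.4, 0.9, -0.8]
   [-7.5, 0.2, -0.3]
   [-7.4, -0.5, 0.1]
   [-7.3, -1.2, 0.6]
   [-7.1, -1.9, 1.1]
   [-6.9, -2.5, 1.6]
   [-6.5, -3.0, 2.1]
   [-6.0, -3.6, 2.6]
   [-5.5, -4.0, 3.0]
   [-4.9, -4.4, 3.5]
   [-4.2, -4.8, 3.9]
   [-3.5, -5.0, 4.2]
   [-2.8, -5.2, 4.6]
   [-2.0, -5.3, 4.8]
   [-1.2, -5.3, 5.1]
   [-0.4, -5.3, 5.3]
   [0.5, -5.2, 5.4]
   [1.3, -4.9, 5.5]
   [2.1, -4.6, 5.5]
slot [0.5492 0.3766 0.1137] bar [array([0.4869, 0.3728, 0.1178])]
```

```bash
python3 -m handwheel '[[[-5,13,-18],[0.05,0,0.02],0],[[-10,10,-12],[0.099,0.007,0.048],0],[[-10,9,-9],[0.099,0.007,0.048],0],[[-9,9,-9],[0.099,0.007,0.048],0],[[-9,8,-10],[0.099,0.007,0.048],0],[[-8,8,-11],[0.099,0.007,0.048],0],[[-8,7,-11],[0.099,0.007,0.048],0],[[-8,6,-10],[0.099,0.007,0.048],0],[[-7,5,-10],[0.099,0.007,0.048],0]]' 110
cat > g.py <<'E'
from geo import *
import sys
a=float(sys.argv[1])/1000
s=ctrl.observe(); Rt=np.array(s['eef_rot']); tip=np.array(s['tool_pos'])+Rt@ktip-MOUTH
print('q',np.array(s['q']),'F',s['contact_force'],'gap',s['finger_gap'])
print('tip in holder (slope-x,y,h) mm',1000*np.array([tip@sx,tip@ym,tip@h]))
p,Rg=keygoal(MOUTH+h*a,h,ym); plan(p,Rg)
E
python3 g.py 35
```

```text
time_s: 8.4
tool_pos: [0.4608, 0.2904, 0.2714]
eef_rot: [[-0.183, 0.868, -0.461], [0.982, 0.183, -0.044], [0.047, -0.461, -0.886]]
contact_force: [-1.2, -0.3, -1.5]
finger_gap: 0.0122
q [ 0.4267  0.5159  1.1924  0.1598  1.8886 -1.3244] F [-1.184  -0.2586 -1.5243] gap 0.012242456016313257
tip in holder (slope-x,y,h) mm [-10.4866  26.3215  54.5516]
rows 3 turn/row [0.0704 0.0076 0.0391] tot [0.211 0.023 0.117] dist 35.9
   [-6.9, 8.8, -4.2]
   [-6.5, 8.8, -4.8]
   [-6.1, 8.7, -5.5]
```

```bash
python3 -m handwheel '[[[-7,9,-4],[0.07,0.008,0.039],0],[[-6,9,-5],[0.07,0.008,0.039],0],[[-6,8,-5],[0.06,0.008,0.039],0],[[0,0,0],[0,0,0],0],[[0,0,0],[0,0,0],0]]' 110; python3 g.py 35; python3 - <<'E'
from geo import *
P={c:shot(c) for c in('wrist','top','scene')}
for n in('holder','key','key_handle','shank'):
    for c in P:
        for q in ctrl.mark_of(n,P[c])[:2]:
            print(n,c,np.round(q['pixel'],1),round(q['score'],2))
s=P['wrist']['st'];Rt=np.array(s['eef_rot']);tip=np.array(s['tool_pos'])+Rt@ktip
for c in P: print(c,'pred tip',proj(P[c],tip),'handle',proj(P[c],tip+Rt@kax*.135),'mouth',proj(P[c],MOUTH))
a=np.hstack([cv2.resize(P['wrist']['pixels'],(400,300)),cv2.resize(P['scene']['pixels'][120:270,180:380],(400,300),interpolation=cv2.INTER_CUBIC)])
cv2.imwrite('pics/6.png',a[...,::-1])
E
```

```text
time_s: 8.82
tool_pos: [0.4981, 0.2735, 0.2663]
eef_rot: [[-0.062, 0.764, -0.643], [0.998, 0.046, -0.043], [-0.003, -0.644, -0.765]]
contact_force: [0.4, 0.1, -1.3]
finger_gap: 0.0119
q [ 0.3576  0.7006  0.985   0.219   2.1236 -1.224 ] F [ 0.3941  0.0632 -1.3088] gap 0.011887477126115252
tip in holder (slope-x,y,h) mm [ 2.2792 -3.0157 30.3006]
rows 1 turn/row [-0.0058 -0.004  -0.0111] tot [-0.006 -0.004 -0.011] dist 5.9
   [2.2, -5.4, 0.6]
holder wrist [258.  362.4] 0.62
holder top [269.4 161. ] 0.75
holder scene [259.  174.9] 0.84
key wrist [255.  345.8] 0.64
key top [272.7 162.1] 0.93
key scene [268.7 165.2] 0.67
key scene [242.4 211.5] 0.46
key_handle wrist [253.7 194.9] 0.93
key_handle top [277.7 179.4] 0.65
key_handle scene [279.4 134.6] 0.59
shank wrist [254.2 268.8] 0.96
shank top [273.  176.7] 0.77
shank top [219.7 199.8] 0.36
shank scene [273.7 146.4] 0.94
wrist pred tip [256.0972 344.8305] handle [256.3705 188.8801] mouth [260.6654 359.7409]
top pred tip [270.4908 163.1001] handle [276.2911 180.7522] mouth [267.8098 161.0212]
scene pred tip [264.5164 165.4552] handle [277.8577 134.6546] mouth [261.2593 172.6072]
```

View pics/6.png

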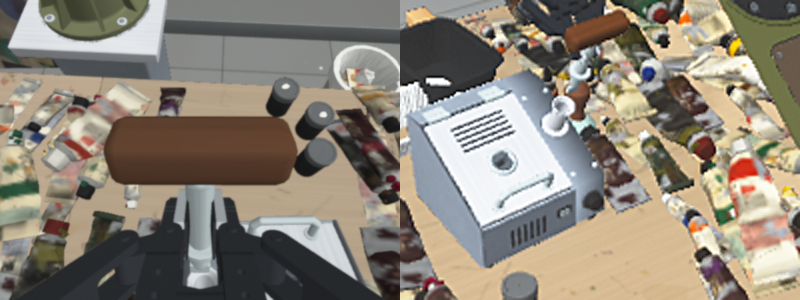

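```bash
python3 -m handwheel '[[[2,-3,1],[-0.006,-0.004,-0.011],0],[[0,0,0],[0,0,0],0],[[0,0,0],[0,0,0],0]]' 110; python3 g.py 5
```

```text
time_s: 9.82
tool_pos: [0.4941, 0.2757, 0.2684]
eef_rot: [[-0.075, 0.767, -0.637], [0.997, 0.059, -0.047], [0.001, -0.639, -0.77]]
contact_force: [0.2, -0.4, -1.3]
finger_gap: 0.0123
q [ 0.3645  0.6893  0.9959  0.2159  2.1176 -1.2329] F [ 0.152  -0.4042 -1.2508] gap 0.012314623022869047
tip in holder (slope-x,y,h) mm [ 0.3685  0.2829 33.9458]
rows 1 turn/row [0.0012 0.0008 0.0016] tot [0.001 0.001 0.002] dist 28.9
   [-0.2, 26.3, 12.2]
```

```bash
python3 -m handwheel '[[[0,9,4],[0,0,0],0],[[0,9,4],[0,0,0],0],[[0,6,3],[0,0,0],0],[[0,5,2],[0,0,0],0],[[0,0,0],[0,0,0],0]]' 110; python3 g.py -20
```

```text
time_s: 10.23
tool_pos: [0.5095, 0.2768, 0.2361]
eef_rot: [[-0.075, 0.767, -0.637], [0.997, 0.058, -0.047], [0.001, -0.639, -0.769]]
contact_force: [-0.4, 0.7, -1.0]
finger_gap: 0.0118
q [ 0.3585  0.7471  0.9753  0.2071  2.0832 -1.2486] F [-0.4435  0.7249 -0.9772] gap 0.011835782119159765
tip in holder (slope-x,y,h) mm [ 0.0373  0.3008 -1.8553]
rows 1 turn/row [0.0005 0.001  0.0014] tot [0.    0.001 0.001] dist 18.1
   [-0.2, 16.5, 7.5]
```

```bash
python3 -m handwheel '[[[0,5,2],[0,0,0],0],[[0,5,2],[0,0,0],0],[[0,5,2],[0,0,0],0],[[0,0,0],[0,0,0],0]]' 110; python3 g.py -46
```

```text
time_s: 10.57
tool_pos: [0.5181, 0.2774, 0.2197]
eef_rot: [[-0.075, 0.766, -0.638], [0.997, 0.058, -0.048], [0.001, -0.64, -0.768]]
contact_force: [-0.3, 0.0, -1.9]
finger_gap: 0.0122
q [ 0.3549  0.7801  0.9583  0.2032  2.0694 -1.2556] F [-0.2623  0.0359 -1.9239] gap 0.012188694945237525
tip in holder (slope-x,y,h) mm [  0.4842   0.1561 -20.4021]
rows 1 turn/row [-0.0007  0.001   0.001 ] tot [-0.001  0.001  0.001] dist 25.6
   [-0.1, 23.1, 11.0]
```

```bash
python3 -m handwheel '[[[0,5,2],[0,0,0],0],[[0,5,2],[0,0,0],0],[[0,4,2],[0,0,0],0],[[0,3,1],[0,0,0],0],[[0,0,0],[0,0,0],0]]' 110; python3 g.py -46
```

```text
time_s: 10.98
tool_pos: [0.5277, 0.2781, 0.2018]
eef_rot: [[-0.075, 0.766, -0.638], [0.997, 0.058, -0.047], [0.001, -0.64, -0.769]]
contact_force: [-0.7, -0.1, -1.5]
finger_gap: 0.0117
q [ 0.3514  0.8167  0.937   0.1991  2.0546 -1.263 ] F [-0.7201 -0.0948 -1.5101] gap 0.01167725034014215
tip in holder (slope-x,y,h) mm [  1.317    0.2347 -40.6869]
rows 1 turn/row [-0.0002  0.001   0.0011] tot [-0.     0.001  0.001] dist 5.5
   [-0.2, 4.3, 3.4]
```

```bash
python3 -m handwheel '[[[0,2,1.5],[0,0,0],0],[[0,2,1],[0,0,0],0],[[0,1,0],[0,0,0],0],[[0,0,0],[0,0,0],0]]' 110; python3 g.py -46
```

```text
time_s: 11.32
tool_pos: [0.529, 0.2783, 0.1993]
eef_rot: [[-0.077, 0.764, -0.64], [0.997, 0.059, -0.048], [0.001, -0.642, -0.767]]
contact_force: [-0.3, -0.7, -1.6]
finger_gap: 0.0119
q [ 0.3511  0.8241  0.9314  0.1991  2.0561 -1.2651] F [-0.3347 -0.7384 -1.6439] gap 0.011917558928218183
tip in holder (slope-x,y,h) mm [  1.1081   0.4514 -43.5919]
rows 1 turn/row [-0.0035  0.0015  0.0026] tot [-0.003  0.002  0.003] dist 2.8
   [-0.3, 1.7, 2.3]
```

```bash
python3 -m handwheel '[[[0,3,2],[0,0,0],0],[[0,3,1],[0,0,0],0],[[0,0,0],[0,0,0],0]]' 110; python3 g.py -46
```

```text
time_s: 11.57
tool_pos: [0.5295, 0.2786, 0.1998]
eef_rot: [[-0.08, 0.76, -0.644], [0.997, 0.063, -0.05], [0.003, -0.646, -0.763]]
contact_force: [-0.4, -0.3, -1.9]
finger_gap: 0.012
q [ 0.3511  0.8287  0.9243  0.2     2.0643 -1.2675] F [-0.4048 -0.2752 -1.9183] gap 0.011969895243616777
tip in holder (slope-x,y,h) mm [  1.3447   0.8831 -43.3868]
rows 1 turn/row [-0.009   0.0027  0.0059] tot [-0.009  0.003  0.006] dist 3.4
   [-0.5, 1.6, 3.0]
```

```bash
python3 -m handwheel '[[[0,0,0],[0,0,0],0.2],[[0,0,0],[0,0,0],0.3],[[0,0,0],[0,0,0],0.5],[[0,0,0],[0,0,0],0.6],[[0,0,0],[0,0,0],0.6],[[0,0,-15],[0,0,0],0.6],[[0,0,-25],[0,0,0],0.6],[[0,0,-30],[0,0,0],0.6],[[0,0,-30],[0,0,0],0.6],[[0,0,0],[0,0,0],0.6]]' 
python3 - <<'E'
from geo import *
P={c:shot(c) for c in('wrist','top','scene')}
S={c:(ctrl.mark_of('key_handle',P[c]) or [None])[0] for c in P}
print({c:(np.round(S[c]['pixel'],1),S[c]['score'],pt(P[c],S[c]['pixel'])) for c in S if S[c]})
print('pred handle',MOUTH+h*.089,{c:proj(P[c],MOUTH+h*.089) for c in P})
print(tri([(P[c],S[c]['pixel']) for c in S if S[c]]))
for c in('top','scene'):
    C=cloud(P[c]);hh=(C-MOUTH)@h; m=(hh>.08)&(hh<.12)&(abs((C-MOUTH)@ym)<.06)&(abs((C-MOUTH)@sx)<.035)
    X=C[m]-MOUTH; L=np.stack([X@sx,X@ym,X@h],1)*1000
    if len(L)>20: print(c,len(L),L.min(0),L.max(0),np.percentile(L[:,2],90)); print(cv2.minAreaRect(L[:,:2].astype(np.float32)))
a=np.hstack([cv2.resize(P['top']['pixels'][100:220,190:350],(400,300)),cv2.resize(P['scene']['pixels'][100:250,180:380],(400,300),interpolation=cv2.INTER_CUBIC)])
cv2.imwrite('pics/7.png',a[...,::-1])
E
```

```text
time_s: 12.4
tool_pos: [0.5927, 0.2835, 0.2743]
eef_rot: [[-0.08, 0.761, -0.644], [0.997, 0.062, -0.05], [0.002, -0.646, -0.764]]
contact_force: [0.9, -0.1, 0.6]
finger_gap: 0.0511
{'wrist': (array([256.6, 131.4]), 0.71, array([0.5094, 0.2775, 0.2547])), 'top': (array([270.4, 180. ]), 0.8, array([0.4958, 0.279 , 0.2554])), 'scene': (array([272. , 158.7]), 0.98, array([0.4867, 0.2865, 0.2502]))}
pred handle [0.5129 0.2771 0.2468] {'wrist': array([255.6607, 142.526 ]), 'top': array([271.3701, 171.5149]), 'scene': array([269.7283, 153.9028])}
[0.4997 0.2777 0.2396]
top 611 [-26.5907 -24.3966  84.9479] [  2.4105  42.2145 105.9993] 104.25032638703466
((-12.036561965942383, 8.762561798095703), (66.71300506591797, 28.191993713378906), 89.21070861816406)
scene 367 [-29.842  -40.3205  80.9958] [  1.5319  43.7798 109.6057] 106.01528969429178
((-13.963154792785645, 1.7410316467285156), (84.15621185302734, 31.30484962463379), 89.17845916748047)
```

View pics/7.png

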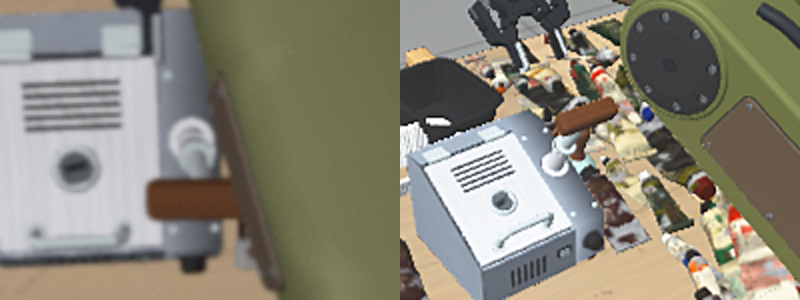

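```bash
cat >> geo.py <<'E'
l=np.radians(7.8); kk=np.cos(l)*h-np.sin(l)*sx
HND=MOUTH-.0125*sx+.001*ym+.090*h
def hgoal(dist,H=HND,k=None,ang=0.):
    """tool along -k, x along slope up turned ang ccw about k; grasp point dist (m) out from H"""
    k=kk if k is None else k
    x=np.cos(ang)*sx+np.sin(ang)*ym
    Rg=frame(x,-k); return H+k*(dist-.0187),Rg
E
python3 -m handwheel '[[[0,-20,-24],[0,0,0],0.7],[[0,-22,-26],[0,0,0],0.7],[[0,-16,-20],[0,0,0],0.7],[[0,0,0],[0,0,0],0.7]]' 
python3 - <<'E'
from geo import *
print(HND,kk); p,Rg=hgoal(.10); print(p);print(Rg); plan(p,Rg,am=.11); print(ctrl.observe()['q'])
E
```

```text
time_s: 13.03
tool_pos: [0.5832, 0.2813, 0.3568]
eef_rot: [[-0.082, 0.745, -0.662], [0.997, 0.058, -0.057], [-0.004, -0.665, -0.747]]
contact_force: [-0.5, 0.1, -0.3]
finger_gap: 0.0597
[0.5012 0.2773 0.2422] [-0.5548 -0.0407  0.831 ]
[0.4561 0.274  0.3098]
[[ 0.8288  0.0732  0.5548]
 [ 0.0609 -0.9973  0.0407]
 [ 0.5563  0.     -0.831 ]]
rows 18 turn/row [-0.0565  0.057   0.0737] tot [-1.018  1.025  1.327] dist 135.7
   [0.2, -3.5, 6.7]
   [-0.5, -3.9, 6.4]
   [-1.1, -4.2, 6.2]
   [-1.8, -4.4, 5.8]
   [-2.4, -4.6, 5.5]
   [-3.1, -4.7, 5.0]
   [-3.7, -4.7, 4.6]
   [-4.3, -4.7, 4.1]
   [-4.9, -4.5, 3.6]
   [-5.4, -4.3, 3.0]
   [-5.8, -4.1, 2.5]
   [-6.3, -3.8, 1.9]
   [-6.6, -3.4, 1.3]
   [-6.9, -2.9, 0.8]
   [-7.1, -2.5, 0.2]
   [-7.3, -1.9, -0.3]
   [-7.4, -1.3, -0.8]
   [-7.4, -0.7, -1.3]
[ 0.3317  1.0233  0.2372  0.3041  2.5719 -1.1214]
```

```bash
python3 -m handwheel '[[[0,-5,4],[-0.056,0.057,0.074],0.7],[[-1,-5,4],[-0.056,0.057,0.074],0.7],[[-1,-5,5],[-0.056,0.057,0.074],0.7],[[-2,-5,5],[-0.056,0.057,0.074],0.7],[[-2,-5,5],[-0.056,0.057,0.074],0.7],[[-3,-5,4],[-0.056,0.057,0.074],0.7],[[-4,-5,4],[-0.056,0.057,0.074],0.7],[[-4,-5,3],[-0.056,0.057,0.074],0.7],[[-5,-5,3],[-0.056,0.057,0.074],0.7]]' 
python3 - <<'E'
from geo import *
p,Rg=hgoal(.10); plan(p,Rg,am=.11); print(ctrl.observe()['q'])
E
```

```text
time_s: 13.78
tool_pos: [0.5186, 0.2766, 0.3296]
eef_rot: [[0.682, 0.726, -0.084], [0.717, -0.643, 0.267], [0.14, -0.243, -0.96]]
contact_force: [0.5, 0.6, 0.2]
finger_gap: 0.0601
rows 9 turn/row [-0.0554  0.0573  0.0712] tot [-0.499  0.515  0.641] dist 65.6
   [-5.3, -4.3, 2.6]
   [-5.7, -4.1, 2.1]
   [-6.1, -3.7, 1.5]
   [-6.4, -3.4, 1.0]
   [-6.7, -2.9, 0.4]
   [-6.9, -2.5, -0.1]
   [-7.0, -1.9, -0.6]
   [-7.1, -1.4, -1.1]
   [-7.1, -0.8, -1.6]
[ 0.3102  0.3176  1.2951  0.2841  1.5289 -0.5296]
```

```bash
python3 -m handwheel '[[[-5,-4,2],[-0.055,0.057,0.071],0.7],[[-6,-4,2],[-0.055,0.057,0.071],0.7],[[-6,-4,1],[-0.055,0.057,0.071],0.7],[[-6,-3,1],[-0.055,0.057,0.071],0.7],[[-7,-3,0],[-0.055,0.057,0.071],0.7],[[-7,-2,0],[-0.055,0.057,0.071],0.7],[[-7,-2,-1],[-0.055,0.057,0.071],0.7],[[-7,-1,-1],[-0.055,0.057,0.071],0.7],[[-6,-1,-1],[-0.045,0.047,0.06],0.7],[[0,0,0],[0,0,0],0.7]]' 
python3 - <<'E'
from geo import *
p,Rg=hgoal(.10); plan(p,Rg,am=.11); print(ctrl.observe()['q'])
P={c:shot(c) for c in('wrist','top')}
for n in('key_handle','slot','holder'):
  for c in P:
    for q in ctrl.mark_of(n,P[c])[:1]: print(n,c,np.round(q['pixel'],1),round(q['score'],2),pt(P[c],q['pixel']))
r=ctrl.regions_of('key_handle',P['wrist'])[0]; C=cloud(P['wrist']); print(r['score'],r['rect'])
X=C[r['pixels']]-MOUTH; L=np.stack([X@sx,X@ym,X@h],1)*1000; L=L[(L[:,2]>80)&(L[:,2]<115)]; print(len(L),L.min(0),L.max(0),np.percentile(L[:,2],[50,90]));print(cv2.minAreaRect(L[L[:,2]>95][:,:2].astype(np.float32)))
save(P['wrist'],'8.png')
E
```

```text
time_s: 14.62
tool_pos: [0.4478, 0.27, 0.3054]
eef_rot: [[0.818, 0.068, 0.571], [0.051, -0.998, 0.045], [0.573, -0.008, -0.82]]
contact_force: [0.1, 0.3, -0.2]
finger_gap: 0.0596
rows 1 turn/row [-0.0032 -0.0198 -0.009 ] tot [-0.003 -0.02  -0.009] dist 10.2
   [9.5, -3.5, 1.3]
[ 0.608  -0.0631  1.8561 -0.3964  0.8462  0.7312]
key_handle wrist [263.  200.5] 0.88 [0.4909 0.2786 0.2525]
key_handle top [269.2 179.4] 0.84 [0.4968 0.2812 0.2555]
slot wrist [235.1  64. ] 0.97 [0.5575 0.3781 0.1016]
slot top [220.  164.6] 0.72 [0.5548 0.3776 0.1117]
holder top [266.6 162.4] 0.83 [0.5444 0.2832 0.1852]
0.91 [242.7, 139.4, 286.9, 256.1]
4540 [-28.5941 -40.0651  84.7022] [  0.9218  42.423  107.0118] [103.35   104.8197]
((-13.909786224365234, 1.132354736328125), (82.62599182128906, 27.904151916503906), 88.40618896484375)
```

View pics/8.png

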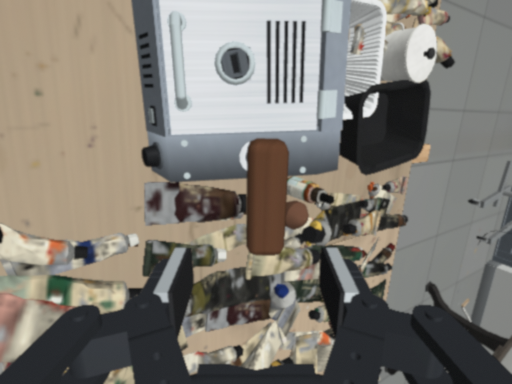

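```bash
python3 - <<'E'
from geo import *
p=shot('wrist'); C=cloud(p); g=cv2.cvtColor(p['pixels'],cv2.COLOR_RGB2GRAY)
L=(C-MOUTH); l=np.stack([L@sx,L@ym,L@h],-1)*1000
# guard face
u,v=235,64
ring=l[30:110,190:300].reshape(-1,3); print('guard h wrt mouth',np.percentile(ring[:,2],[10,50,90]))
c0=np.median(ring[:,2])/1000
V,U=np.mgrid[44:86,214:258]
pts=[]
for a,b in zip(U.ravel(),V.ravel()):
    o,d=ray(p,(a,b)); X=o+d*((c0+.001-(o-MOUTH)@h)/(d@h)); pts.append([(X-MOUTH)@sx*1000,(X-MOUTH)@ym*1000])
pts=np.array(pts).reshape(V.shape+(2,)); G=g[44:86,214:258]
print(G[::3,::3])
for th in(40,50,60,70):
    m=G<th
    n,lab,st,ce=cv2.connectedComponentsWithStats(m.astype(np.uint8))
    i=lab[20,21] or (1+np.argmax(st[1:,4])) ; q=pts[lab==i]
    e=np.linalg.svd(q-q.mean(0))[2][0]; print(th,len(q),q.mean(0),'minrect',cv2.minAreaRect(q.astype(np.float32)),'angle from y ccw',np.degrees(np.arctan2(-e[0]*np.sign(e[1]),abs(e[1]))))
# bezel bright/drum dark circle
save(p,'9.png',(195,24,275,104),6)
pl,Rg=hgoal(.10); plan(pl,Rg)
E
```

```text
guard h wrt mouth [-51.6754 -50.4841 -49.024 ]
[[226 224 216 190 202 207 203 202 205 206 216 222 224 224 223]
 [225 188 185 201 176 127 111 120 158 199 205 188 221 222 221]
 [220 174 198 146  81  94  94  93  98 123 189 210 218 220 220]
 [172 187 175  98  97  78  61  68  98  99 114 205 212 216 216]
 [158 195 118  96  98  43  36  58  95  98  77 165 207 216 220]
 [154 191 101  96  98  53  36  50  94  98  91 139 207 214 219]
 [154 191  93  97  98  72  36  42  88  98  93 133 206 208 219]
 [141 195 102  98  98  87  37  40  80  97  97 145 201 211 221]
 [143 182 137  98  97  96  39  37  71  97  97 171 191 214 220]
 [174 152 183 101  96  98  50  51  72  96 118 199 175 219 221]
 [219 135 170 167 102  98  96  96  93  99 185 181 183 218 218]
 [226 217 131 166 186 136  87  83 131 193 176 159 219 221 220]
 [221 220 204 136 145 172 186 185 176 153 166 204 214 213 212]
 [224 223 222 219 186 160 140 145 170 202 220 220 220 220 219]]
40 56 [-18.7778  97.6099] minrect ((-18.825544357299805, 97.42402648925781), (3.5522236824035645, 14.652379035949707), 9.587414741516113) angle from y ccw 9.86473386509034
50 91 [-18.7136  97.9144] minrect ((-18.65985679626465, 97.62500762939453), (5.4075927734375, 16.152341842651367), 10.42912483215332) angle from y ccw 10.334597323382193
60 119 [-18.5189  97.8039] minrect ((-18.458778381347656, 97.6601791381836), (6.617274284362793, 17.275039672851562), 10.406201362609863) angle from y ccw 9.485901504891716
70 146 [-18.4048  97.9666] minrect ((-18.465368270874023, 97.83531188964844), (7.780110836029053, 18.35696792602539), 10.819382667541504) angle from y ccw 10.381315982810438
rows 1 turn/row [-0.0041 -0.0177 -0.0063] tot [-0.004 -0.018 -0.006] dist 8.0
   [6.8, -4.1, 1.1]
```

View pics/9.png

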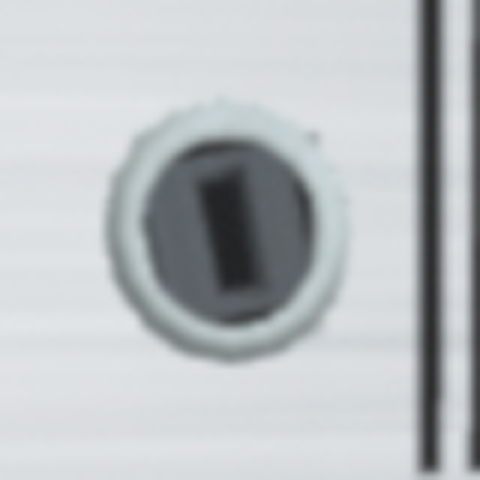

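```bash
python3 -m handwheel '[[[7,-4,1],[-0.004,-0.018,-0.006],0.7],[[0,0,20],[0,0,0],0.7],[[0,0,20],[0,0,0],0.7],[[0,0,10],[0,0,0],0.7],[[0,0,0],[0,0,0],0.7]]' 
python3 - <<'E'
from geo import *
p,Rg=hgoal(.0); plan(p,Rg,am=.11); print('slot',MOUTH-.0185*sx+.0978*ym-.0495*h)
E
```

```text
time_s: 15.53
tool_pos: [0.4861, 0.2759, 0.2682]
eef_rot: [[0.829, 0.074, 0.555], [0.061, -0.997, 0.042], [0.556, -0.001, -0.831]]
contact_force: [0.1, -0.1, -0.8]
finger_gap: 0.06
rows 2 turn/row [-0.0006 -0.      0.0002] tot [-0.001 -0.     0.   ] dist 48.8
   [-0.9, -0.1, 24.4]
   [-0.9, -0.1, 24.4]
slot [0.5497 0.3779 0.1142]
```

```bash
python3 -m handwheel '[[[-1,0,20],[0,0,0],0.7],[[-1,0,16],[0,0,0],0.7],[[0,0,10],[0,0,0],0.7],[[0,0,0],[0,0,0],0.7]]' 
python3 - <<'E'
from geo import *
p,Rg=hgoal(.0); plan(p,Rg,am=.11); print(ctrl.observe()['contact_force'])
E
```

```text
time_s: 15.87
tool_pos: [0.5108, 0.2778, 0.2296]
eef_rot: [[0.828, 0.074, 0.556], [0.061, -0.997, 0.043], [0.557, -0.001, -0.83]]
contact_force: [0.1, 0.1, 0.1]
finger_gap: 0.0598
rows 1 turn/row [-0.0017 -0.0014  0.0004] tot [-0.002 -0.001  0.   ] dist 3.1
   [-1.0, -0.2, 2.9]
[0.0708 0.077  0.1117]
```

```bash
python3 -m handwheel '[[[-1,0,3],[0,0,0],0.7],[[0,0,0],[0,0,0],0.2],[[0,0,0],[0,0,0],0],[[0,0,0],[0,0,0],0],[[0,0,0],[0,0,0],0],[[0,0,0],[0,0,0],0]]' 110
python3 - <<'E'
from geo import *
p,Rg=hgoal(.0); plan(p,Rg,am=.11)
p,Rg=hgoal(.06); plan(p,Rg,am=.11); print(ctrl.observe()['contact_force'])
E
```

```text
time_s: 16.37
tool_pos: [0.5105, 0.2781, 0.2292]
eef_rot: [[0.827, 0.075, 0.557], [0.061, -0.997, 0.043], [0.558, -0.002, -0.83]]
contact_force: [0.4, -0.7, -2.2]
finger_gap: 0.0265
rows 1 turn/row [-0.0022 -0.0023  0.0001] tot [-0.002 -0.002  0.   ] dist 2.7
   [-0.6, 0.2, 2.7]
rows 2 turn/row [-0.0011 -0.0011  0.0001] tot [-0.002 -0.002  0.   ] dist 57.3
   [-0.2, 0.0, -28.7]
   [-0.3, 0.0, -28.7]
[ 0.448  -0.7365 -2.1853]
```

```bash
python3 -m handwheel '[[[0,0,-6],[0,0,0],0],[[0,0,-10],[0,0,0],0],[[0,0,-14],[0,0,0],0],[[0,0,-14],[0,0,0],0],[[0,0,-14],[0,0,0],0],[[0,0,-14],[0,0,0],0],[[0,0,0],[0,0,0],0],[[0,0,0],[0,0,0],0]]' 110
python3 - <<'E'
from geo import *
P={c:shot(c) for c in('scene','top')}
s=ctrl.observe();Rt=np.array(s['eef_rot']);T=np.array(s['tool_pos']); print(s['contact_force'],T)
for c in P:
    C=cloud(P[c]); L=(C-T)@Rt*1000
    m=(abs(L[...,0])<25)&(abs(L[...,1])<25)&(L[...,2]>8)&(L[...,2]<130); v,u=np.nonzero(m); print(c,m.sum())
    X=L[m]
    for a in range(8,130,10):
        q=X[(X[:,2]>=a)&(X[:,2]<a+10)]
        if len(q): print(a,len(q),q.min(0)[:2],q.max(0)[:2])
    for q in ctrl.mark_of('key',P[c])[:1]: print('tip',q,pt(P[c],q['pixel']),'pred0', proj(P[c],T+Rt@[-.0006,0,.119]))
a=np.hstack([cv2.resize(P['top']['pixels'][100:220,190:350],(400,300)),cv2.resize(P['scene']['pixels'][100:220,200:360],(400,300),interpolation=cv2.INTER_CUBIC)])
cv2.imwrite('pics/10.png',a[...,::-1])
E
```

```text
time_s: 17.03
tool_pos: [0.4664, 0.2748, 0.2966]
eef_rot: [[0.826, 0.075, 0.559], [0.06, -0.997, 0.046], [0.561, -0.004, -0.828]]
contact_force: [0.1, -0.0, -1.3]
finger_gap: 0.0265
[ 0.4925 -0.24   -2.3151] [0.4668 0.2747 0.296 ]
scene 142
8 4 [-8.424  -6.0985] [-6.9148 -0.5714]
18 11 [-10.1494  -7.9637] [-2.4327  3.5958]
28 10 [-8.1235 -8.3742] [0.6405 2.8015]
38 13 [-8.1827 -8.5356] [3.8633 0.6503]
48 14 [-8.859  -8.4186] [4.2354 6.2018]
58 55 [-15.5472 -14.4332] [11.7232 12.1418]
68 6 [-13.9978 -11.7175] [11.7246  0.3041]
78 9 [-9.5415 -7.5074] [0.4764 2.0915]
88 10 [-10.0016  -6.724 ] [ 2.1319 -0.7173]
98 5 [-4.4507 -7.0373] [ 0.0538 -3.3727]
108 5 [-3.9106 -7.0304] [-0.7669  6.3369]
tip {'pixel': [268.3, 165.1], 'score': 0.84} [0.5142 0.2805 0.213 ] pred0 [264.8087 166.7283]
top 145
38 2 [ 1.5808 -6.4524] [ 3.2107 -6.3844]
48 15 [ 2.6227 -6.0527] [7.0815 6.6567]
58 91 [-10.4101 -12.0827] [13.2683 14.742 ]
68 14 [ -3.5702 -11.9442] [12.758   4.3129]
78 1 [ 5.9451 -1.405 ] [ 5.9451 -1.405 ]
88 7 [ 2.9439 -4.4733] [6.6177 4.483 ]
98 9 [-1.6622 -5.8777] [4.1617 9.2538]
108 6 [ 0.1359 -5.0588] [1.2748 7.7691]
tip {'pixel': [269.5, 168.7], 'score': 0.66} [0.5233 0.2793 0.2234] pred0 [268.4085 166.9484]
```

View pics/10.png

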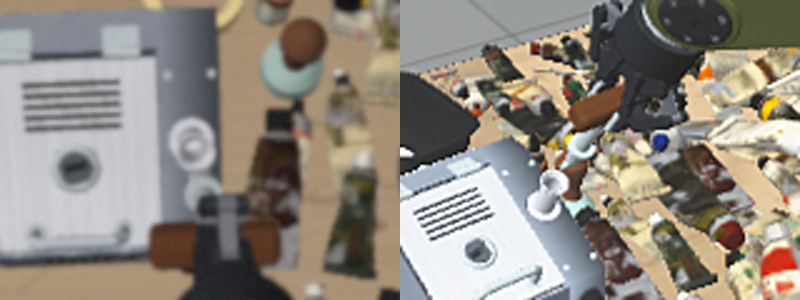

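```bash
cat >> geo.py <<'E'
SLOT=np.array([.5497,.3779,.1142]); ktt=np.array([-.0015,0,.119])
def sgoal(dist,ang,S=SLOT):
    Rg=frame(np.cos(ang)*sx+np.sin(ang)*ym,-h); return S+h*dist-Rg@ktt,Rg
E
python3 - <<'E'
from geo import *
p,Rg=sgoal(.07,.178); plan(p,Rg,vm=14)
E
```

```text
rows 8 turn/row [ 0.0011 -0.0175 -0.0222] tot [ 0.009 -0.14  -0.178] dist 98.2
   [0.2, -12.1, 1.7]
   [0.5, -12.1, 1.7]
   [0.8, -12.1, 1.7]
   [1.1, -12.1, 1.7]
   [1.4, -12.1, 1.7]
   [1.7, -12.0, 1.7]
   [2.0, -12.0, 1.7]
   [2.3, -11.9, 1.7]
```

```bash
python3 -m handwheel '[[[0,-12,-2],[0,-0.017,-0.022],0],[[0,-12,0],[0,-0.017,-0.022],0],[[1,-12,2],[0,-0.017,-0.022],0],[[1,-12,2],[0,-0.017,-0.022],0],[[1,-12,2],[0,-0.017,-0.022],0],[[2,-12,2],[0,-0.017,-0.022],0],[[2,-12,2],[0,-0.017,-0.022],0],[[2,-12,2],[0,-0.017,-0.022],0],[[0,0,0],[0,0,0],0],[[0,0,0],[0,0,0],0]]' 110
python3 - <<'E'
from geo import *
p,Rg=sgoal(.03,.178); plan(p,Rg,vm=20)
E
```

```text
time_s: 18.07
tool_pos: [0.4662, 0.378, 0.2779]
eef_rot: [[0.874, 0.235, 0.426], [0.253, -0.967, 0.015], [0.415, 0.095, -0.905]]
contact_force: [-0.3, -1.0, -1.1]
finger_gap: 0.0264
rows 2 turn/row [0.0068 0.0084 0.006 ] tot [0.014 0.017 0.012] dist 35.5
   [2.0, 3.1, 17.3]
   [1.8, 3.2, 17.3]
```

```bash
python3 -m handwheel '[[[2,3,17],[0.007,0.008,0.006],0],[[2,3,15],[0.007,0.008,0.006],0],[[0,0,0],[0,0,0],0],[[0,0,0],[0,0,0],0]]' 110
python3 - <<'E'
from geo import *
p,Rg=sgoal(.02,.178); plan(p,Rg,vm=20)
P={c:shot(c) for c in('scene','top','wrist')}
s=ctrl.observe();Rt=np.array(s['eef_rot']);T=np.array(s['tool_pos']); print(s['contact_force'])
X=[]
for c in P:
    for n in ('key','slot'):
        for q in ctrl.mark_of(n,P[c])[:1]: print(c,n,np.round(q['pixel'],1),round(q['score'],2))
    print('  pred tip',proj(P[c],T+Rt@ktt),'slot',proj(P[c],SLOT))
    if c=='wrist': continue
    C=cloud(P[c]); L=(C-T)@Rt*1000; m=(abs(L[...,0])<20)&(abs(L[...,1])<20)&(L[...,2]>10)&(L[...,2]<112); Y=L[m]
    lo=(Y[:,2]<50); X.append(Y[lo]);
    for a in range(12,112,10):
        q=Y[(Y[:,2]>=a)&(Y[:,2]<a+10)]
        if len(q): print(a,len(q),q.min(0)[:2],q.max(0)[:2])
a=np.hstack([cv2.resize(P['top']['pixels'][110:218,160:304],(400,300),interpolation=cv2.INTER_CUBIC),cv2.resize(P['scene']['pixels'][120:228,170:314],(400,300),interpolation=cv2.INTER_CUBIC)])
cv2.imwrite('pics/11.png',a[...,::-1])
E
```

```text
time_s: 18.4
tool_pos: [0.4852, 0.3729, 0.2497]
eef_rot: [[0.87, 0.23, 0.437], [0.24, -0.97, 0.032], [0.431, 0.077, -0.899]]
contact_force: [-0.1, -0.5, -1.6]
finger_gap: 0.0265
rows 1 turn/row [-0.0001  0.0004 -0.0013] tot [-0.     0.    -0.001] dist 11.2
   [0.4, -0.5, 11.2]
[ 0.9618  0.42   -1.6126]
scene key [236.8 190.2] 0.67
scene slot [233.  198.2] 0.6
  pred tip [232.4982 194.0902] slot [230.3136 199.973 ]
12 7 [-8.1028 -6.8166] [-4.4634  0.2719]
22 14 [-9.1074 -7.7139] [0.3227 5.0267]
32 12 [-9.3007 -7.4664] [1.6242 4.6956]
42 17 [-10.6124  -7.9281] [3.5236 1.4073]
52 14 [-10.6548  -8.712 ] [8.7871 1.2204]
62 51 [-15.5677 -12.8606] [ 8.9826 15.7358]
72 4 [ -9.0552 -10.3859] [-0.7913 -5.3275]
82 10 [-9.6974 -7.679 ] [-1.269   4.6255]
92 8 [-9.8456 -7.1881] [-2.246   1.5756]
102 6 [-5.7902 -6.5959] [-2.9591  2.6739]
top key [219.  173.3] 0.84
top slot [220.  166.1] 0.62
  pred tip [218.9824 170.1565] slot [219.6891 166.704 ]
32 1 [2.8173 8.1682] [2.8173 8.1682]
42 2 [0.6516 7.765 ] [2.5278 9.2745]
52 4 [0.5443 5.9616] [4.4788 8.9607]
62 42 [-4.9039  2.1146] [11.6361 15.058 ]
72 2 [4.9603 6.6648] [10.1892 13.2807]
102 1 [-0.6766  8.8355] [-0.6766  8.8355]
wrist key [256.5 186.9] 0.92
wrist slot [252.1 175.5] 0.93
  pred tip [253.6277 185.1344] slot [253.6977 174.8594]
```

View pics/11.png

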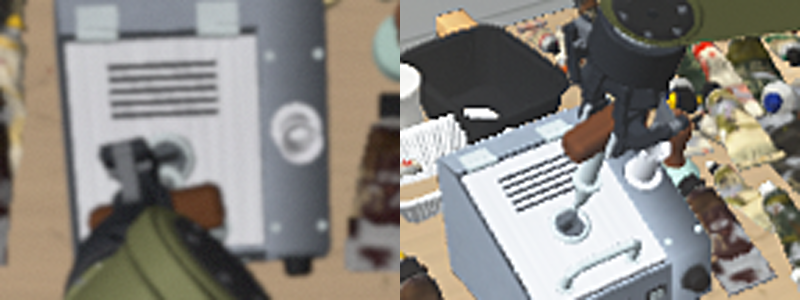

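```bash
sed -i 's/-.0015,0,.119/-.0018,0,.119/' geo.py; cat > s.py <<'E'
from geo import *
import sys
s=ctrl.observe();Rt=np.array(s['eef_rot']);t=np.array(s['tool_pos'])+Rt@ktt-SLOT
print('F tool',Rt.T@np.array(s['contact_force']),'M',Rt.T@np.array(s['ft_torque']),'gap',s['finger_gap'],'tip rel slot (sx,ym,h)',1000*np.array([t@sx,t@ym,t@h]),'ang',np.arctan2(Rt[:,0]@ym,Rt[:,0]@sx),'q6',s['q'][5])
p,Rg=sgoal(float(sys.argv[1])/1000,float(sys.argv[2])); plan(p,Rg,vm=20)
E
python3 -m handwheel '[[[1,-0.5,9],[0,0,0],0],[[0,0,9],[0,0,0],0],[[0,0,6],[0,0,0],0],[[0,0,0],[0,0,0],0]]' 110; python3 s.py 2 0.178
```

```text
time_s: 19.18
tool_pos: [0.4974, 0.3754, 0.2269]
eef_rot: [[0.869, 0.231, 0.438], [0.241, -0.97, 0.034], [0.432, 0.076, -0.898]]
contact_force: [-0.4, -0.9, -2.1]
finger_gap: 0.0267
F tool [-1.4718  0.5837  1.6901] M [ 0.1141 -0.3912 -0.0284] gap 0.026697283189699047 tip rel slot (sx,ym,h) [0.6788 1.2169 5.2743] ang 0.17767156935035025 q6 0.5958544219773803
rows 1 turn/row [-0.0014 -0.0011 -0.0003] tot [-0.001 -0.001 -0.   ] dist 3.5
   [-0.8, 0.9, 3.3]
```

```bash
python3 -m handwheel '[[[-1,1,3],[0,0,0],0],[[0,0,3],[0,0,0],0],[[0,0,3],[0,0,0],0],[[0,0,0],[0,0,0],0]]' 110; python3 s.py -16 0.178
```

```text
time_s: 19.52
tool_pos: [0.5012, 0.3742, 0.2165]
eef_rot: [[0.869, 0.231, 0.437], [0.241, -0.97, 0.033], [0.431, 0.077, -0.899]]
contact_force: [-0.2, 2.1, -2.2]
finger_gap: 0.0266
F tool [-0.6208 -2.2042  1.9734] M [ 0.3126 -0.3971  0.0202] gap 0.026645282033011804 tip rel slot (sx,ym,h) [-0.7592 -0.3874 -5.7208] ang 0.17768366506475214 q6 0.5970487213173176
rows 1 turn/row [-0.0008  0.0004 -0.0003] tot [-0.001  0.    -0.   ] dist 10.3
   [0.8, -0.3, 10.3]
```

```bash
python3 -m handwheel '[[[0.5,0,4],[0,0,0],0],[[0,0,4],[0,0,0],0],[[0,0,3],[0,0,0],0],[[0,0,2],[0,0,0],0]]' 110; python3 s.py -16 0.178
```

```text
time_s: 19.85
tool_pos: [0.5077, 0.3754, 0.2058]
eef_rot: [[0.869, 0.231, 0.438], [0.241, -0.97, 0.035], [0.433, 0.075, -0.898]]
contact_force: [-20.4, -3.5, 25.9]
finger_gap: 0.0263
F tool [ -7.3957   0.6012 -32.3034] M [-0.2052 -2.2838 -0.0509] gap 0.026328205201810142 tip rel slot (sx,ym,h) [  0.7451   0.5868 -18.2732] ang 0.1772488475564765 q6 0.5987529911178057
rows 1 turn/row [-0.0022 -0.0017 -0.0007] tot [-0.002 -0.002 -0.001] dist 2.4
   [-0.6, 0.2, -2.3]
```

```bash
python3 -m handwheel '[[[0,0,-1],[0,0,-0.05],0],[[0,-0.1,0],[0,0,-0.1],0],[[0,-0.1,0],[0,0,-0.1],0],[[0,-0.1,0],[0,0,-0.1],0],[[0,-0.1,0],[0,0,-0.1],0],[[0,0,0],[0,0,0],0]]' 110; python3 s.py -16 0.65
```

```text
time_s: 20.35
tool_pos: [0.506, 0.3757, 0.2058]
eef_rot: [[0.672, 0.599, 0.435], [0.653, -0.757, 0.033], [0.349, 0.262, -0.9]]
contact_force: [-1.7, -0.5, -0.6]
finger_gap: 0.0266
F tool [-1.6528 -0.7862 -0.214 ] M [ 0.3331 -0.4701  0.1433] gap 0.02655563309308556 tip rel slot (sx,ym,h) [ -0.9571   0.0915 -17.5074] ang 0.6460800670963123 q6 0.1302612817347534
rows 1 turn/row [-0.0027  0.0011 -0.0039] tot [-0.003  0.001 -0.004] dist 1.6
   [0.6, 0.3, -1.5]
```

Torque about z is 0.14 N m: the latch turns. Continue.

```bash
python3 -m handwheel '[[[0.5,0.2,0],[0,0,-0.1],0],[[0,0,0],[0,0,-0.1],0],[[0,0,0],[0,0,-0.1],0],[[0,0,0],[0,0,-0.1],0],[[0,0,0],[0,0,-0.1],0],[[0,0,0],[0,0,0],0]]' 110; python3 s.py -17 1.2
```

```text
time_s: 20.85
tool_pos: [0.5056, 0.376, 0.2056]
eef_rot: [[0.303, 0.849, 0.433], [0.936, -0.351, 0.033], [0.18, 0.395, -0.901]]
contact_force: [-2.7, 0.3, -0.7]
finger_gap: 0.0267
F tool [-0.6981 -2.6347 -0.5121] M [ 0.6462 -0.2488  0.0995] gap 0.02672220192544661 tip rel slot (sx,ym,h) [ -0.8652  -0.1151 -17.512 ] ang 1.1462932543434843 q6 -0.37126990789472136
rows 1 turn/row [-0.005   0.0005 -0.0537] tot [-0.005  0.001 -0.054] dist 0.6
   [0.4, 0.0, -0.5]
```

```bash
python3 -m handwheel '[[[0.2,0,0],[0,0,-0.1],0],[[0.2,0,0],[0,0,-0.1],0],[[0.2,0,0],[0,0,-0.1],0],[[0,0,0],[0,0,0],0]]' 110; python3 s.py -17 1.7
```

```text
time_s: 21.18
tool_pos: [0.5054, 0.3762, 0.2055]
eef_rot: [[0.05, 0.901, 0.431], [0.997, -0.071, 0.032], [0.059, 0.429, -0.902]]
contact_force: [-1.9, -0.4, 1.3]
finger_gap: 0.0269
F tool [-0.3779 -1.1389 -2.0561] M [ 0.7673 -0.0511  0.131 ] gap 0.026920768426013687 tip rel slot (sx,ym,h) [ -0.8121  -0.1704 -17.5373] ang 1.4339946532698633 q6 -0.6585557456403333
rows 3 turn/row [-0.0021 -0.0001 -0.0887] tot [-0.006 -0.    -0.266] dist 0.7
   [0.1, -0.1, -0.2]
   [0.1, -0.1, -0.2]
   [0.1, -0.1, -0.2]
```

```bash
python3 -m handwheel '[[[0,0,0],[0,0,-0.08],0],[[0,0,0],[0,0,-0.08],0],[[0,0,0],[0,0,-0.08],0]]' 110; python3 s.py -17 1.75
```

```text
time_s: 21.43
tool_pos: [0.5052, 0.3762, 0.2054]
eef_rot: [[-0.149, 0.89, 0.431], [0.988, 0.15, 0.032], [-0.036, 0.431, -0.902]]
contact_force: [-3.0, -0.1, 0.7]
finger_gap: 0.0263
F tool [ 0.3433 -2.3617 -1.8966] M [0.9383 0.0126 0.1538] gap 0.0263139977555863 tip rel slot (sx,ym,h) [ -0.7283  -0.2091 -17.5383] ang 1.6555310542827641 q6 -0.8803145846286169
rows 1 turn/row [-0.0069 -0.0012 -0.0945] tot [-0.007 -0.001 -0.094] dist 0.6
   [0.2, -0.3, -0.5]
```

```bash
python3 -m handwheel '[[[0,0,0],[0,0,-0.06],0],[[0,0,0],[0,0,-0.06],0]]' 110; python3 s.py -17 1.75
```

```text
time_s: 21.6
tool_pos: [0.505, 0.3762, 0.2053]
eef_rot: [[-0.246, 0.868, 0.43], [0.966, 0.258, 0.032], [-0.083, 0.424, -0.902]]
contact_force: [-3.6, -1.1, 0.5]
finger_gap: 0.0263
F tool [-0.2703 -3.1837 -2.0114] M [0.8798 0.088  0.1579] gap 0.02628638827697453 tip rel slot (sx,ym,h) [ -0.7662  -0.2    -17.5529] ang 1.7658044566394486 q6 -0.9906687574031284
rows 1 turn/row [-0.0073 -0.0016  0.0158] tot [-0.007 -0.002  0.016] dist 0.6
   [0.2, -0.0, -0.6]
```

```bash
python3 -m handwheel '[[[0,0,0],[0,0,-0.04],0],[[0,0,0],[0,0,-0.04],0]]' 110; python3 s.py -17 1.75
```

```text
time_s: 21.77
tool_pos: [0.5049, 0.3761, 0.2053]
eef_rot: [[-0.304, 0.85, 0.43], [0.946, 0.323, 0.032], [-0.112, 0.417, -0.902]]
contact_force: [-2.2, -0.9, 0.3]
finger_gap: 0.0265
F tool [-0.2516 -2.0615 -1.3019] M [ 0.7719 -0.0862  0.5282] gap 0.02648676210319931 tip rel slot (sx,ym,h) [ -0.7793  -0.2685 -17.4961] ang 1.8334434372166797 q6 -1.0586765783650496
rows 1 turn/row [-0.0076 -0.0019  0.0835] tot [-0.008 -0.002  0.083] dist 0.6
   [0.3, 0.1, -0.5]
```

```bash
python3 -m handwheel '[[[0,0,0],[0,0,-0.03],0],[[0,0,0],[0,0,0.06],0],[[0,0,0],[0,0,0.04],0],[[0,0,-3],[0,0,0],0],[[0,0,-8],[0,0,0],0],[[0,0,-12],[0,0,0],0],[[0,0,-18],[0,0,0],0],[[0,0,-20],[0,0,0],0],[[0,0,-12],[0,0,0],0],[[0,0,0],[0,0,0],0]]' 110; python3 s.py 50 1.75; python3 - <<'E'
from geo import *
P={c:shot(c) for c in('scene','top')}
s=ctrl.observe();Rt=np.array(s['eef_rot']);T=np.array(s['tool_pos'])
for c in P:
    for n in('key','slot'):
        for q in ctrl.mark_of(n,P[c])[:1]: print(c,n,np.round(q['pixel'],1),q['score'])
    print(' pred',proj(P[c],T+Rt@ktt))
    C=cloud(P[c]); L=(C-T)@Rt*1000; m=(abs(L[...,0])<20)&(abs(L[...,1])<20)&(L[...,2]>10)&(L[...,2]<112); Y=L[m]
    for a in range(12,112,10):
        q=Y[(Y[:,2]>=a)&(Y[:,2]<a+10)]
        if len(q): print(a,len(q),q.min(0)[:2],q.max(0)[:2])
E
```

```text
time_s: 22.6
tool_pos: [0.4712, 0.3732, 0.2776]
eef_rot: [[-0.218, 0.875, 0.432], [0.973, 0.227, 0.032], [-0.07, 0.427, -0.902]]
contact_force: [-0.3, 0.5, -1.7]
finger_gap: 0.0266
F tool [ 0.6925 -0.881   1.4612] M [0.3218 0.0618 0.0218] gap 0.026580332051761947 tip rel slot (sx,ym,h) [ 0.5192 -0.6074 62.3138] ang 1.73341029226522 q6 -0.9708222950911006
rows 1 turn/row [-0.0061 -0.0016 -0.0166] tot [-0.006 -0.002 -0.017] dist 12.4
   [0.9, -1.1, 12.3]
scene key [235.7 185.4] 0.8
scene slot [230.7 200.1] 0.63
 pred [235.0888 188.7589]
12 13 [-3.7418 -6.2875] [8.7835 4.6217]
22 16 [-3.0043 -6.4598] [8.6592 5.7455]
32 17 [-5.7226 -7.3548] [8.2569 4.1742]
42 12 [-1.5552 -6.3701] [8.5938 5.4681]
52 25 [ -9.0824 -11.3925] [12.0452 11.2282]
62 42 [-16.1365 -12.0043] [13.3759 14.4034]
72 3 [ 2.7102 -5.0964] [ 6.2657 -1.8385]
82 14 [-1.2812 -6.3554] [7.1504 7.0021]
92 7 [-2.2735 -6.861 ] [5.9676 2.9688]
102 9 [-0.1696 -6.124 ] [2.5949 9.9266]
top key [218.4 172.4] 0.73
top slot [221.9 166.3] 0.59
 pred [219.0432 173.7353]
42 1 [-8.9011  1.84  ] [-8.9011  1.84  ]
52 2 [-8.842  2.447] [-8.8375  3.2379]
62 36 [-14.5867  -5.2417] [-6.8561 13.6449]
72 1 [-14.6377  -1.9264] [-14.6377  -1.9264]
102 2 [-4.4512  8.5721] [-4.2947  9.8572]
```

```bash
python3 - <<'E'
from geo import *
p,Rg=sgoal(.015,1.735,MOUTH); plan(p,Rg,vm=14)
E
```

```text
rows 8 turn/row [-0.0015  0.0001 -0.0001] tot [-0.012  0.001 -0.   ] dist 98.5
   [-12.3, 0.4, -0.8]
   [-12.3, 0.4, -0.8]
   [-12.3, 0.4, -0.8]
   [-12.3, 0.4, -0.8]
   [-12.3, 0.4, -0.8]
   [-12.3, 0.4, -0.8]
   [-12.3, 0.4, -0.8]
   [-12.3, 0.4, -0.8]
```

```bash
python3 -m handwheel '[[[-10,0,-5],[-0.001,0,0],0],[[-14,0.5,-2],[-0.001,0,0],0],[[-14,0.5,0],[-0.002,0,0],0],[[-14,0.5,0],[-0.002,0,0],0],[[-14,0.5,0],[-0.002,0,0],0],[[-14,0.5,0],[-0.001,0,0],0],[[-11,0.5,0],[-0.001,0,0],0],[[-7,0,0],[-0.001,0,0],0],[[0,0,0],[0,0,0],0],[[0,0,0],[0,0,0],0]]' 110; python3 - <<'E'
from geo import *
p,Rg=sgoal(.005,1.735,MOUTH); plan(p,Rg,vm=14); print(ctrl.observe()['contact_force'])
P={c:shot(c) for c in('scene','top')}
s=ctrl.observe();Rt=np.array(s['eef_rot']);T=np.array(s['tool_pos'])
for c in P:
    for n in('key','holder'):
        for q in ctrl.mark_of(n,P[c])[:1]: print(c,n,np.round(q['pixel'],1),q['score'])
    print(' pred tip',proj(P[c],T+Rt@ktt),'mouth',proj(P[c],MOUTH))
E
```

```text
time_s: 23.73
tool_pos: [0.4935, 0.2678, 0.2854]
eef_rot: [[-0.216, 0.875, 0.433], [0.973, 0.228, 0.025], [-0.077, 0.427, -0.901]]
contact_force: [0.4, 0.5, -2.6]
finger_gap: 0.0261
rows 1 turn/row [-0.0064  0.0057  0.0001] tot [-0.006  0.006  0.   ] dist 12.9
   [9.4, 2.4, 8.4]
[ 0.4349  0.5378 -2.6453]
scene key [267.1 166. ] 0.81
scene holder [259.1 174.8] 0.6
 pred tip [265.78   169.1489] mouth [261.2593 172.6072]
top key [275.3 160.7] 0.72
top holder [267.6 163.8] 0.79
 pred tip [273.3666 163.0168] mouth [267.8098 161.0212]
```

```bash
cat > k.py <<'E'
from geo import *
import sys
s=ctrl.observe();Rt=np.array(s['eef_rot']);t=np.array(s['tool_pos'])+Rt@ktt-MOUTH
print('F tool',Rt.T@np.array(s['contact_force']),'tip rel mouth',1000*np.array([t@sx,t@ym,t@h]))
p,Rg=sgoal(float(sys.argv[1])/1000,1.735,MOUTH); plan(p,Rg,vm=20)
E
python3 -m handwheel '[[[5,1.5,0],[-0.003,0.003,0],0],[[4,1,0],[-0.003,0.003,0],0],[[0,0,0],[0,0,0],0],[[0,0,0],[0,0,0],0]]' 110; python3 k.py 0
```

```text
time_s: 24.37
tool_pos: [0.4932, 0.28, 0.2855]
eef_rot: [[-0.222, 0.872, 0.437], [0.972, 0.231, 0.034], [-0.071, 0.432, -0.899]]
contact_force: [-0.7, -0.7, -2.2]
finger_gap: 0.0263
F tool [-0.3743 -1.7323  1.6502] tip rel mouth [-0.2142  2.8215 13.2556]
rows 1 turn/row [-0.     -0.0023  0.0027] tot [-0.    -0.002  0.003] dist 13.5
   [-2.6, -0.3, 13.3]
```

```bash
python3 -m handwheel '[[[-2,0,4],[0,0,0],0],[[-0.5,0,4],[0,0,0],0],[[0,0,4],[0,0,0],0],[[0,0,4],[0,0,0],0],[[0,0,4],[0,0,0],0],[[0,0,0],[0,0,0],0]]' 110; python3 k.py -46
```

```text
time_s: 24.87
tool_pos: [0.5034, 0.278, 0.2652]
eef_rot: [[-0.222, 0.872, 0.436], [0.972, 0.231, 0.034], [-0.071, 0.432, -0.899]]
contact_force: [-1.2, 0.1, -2.1]
finger_gap: 0.0263
F tool [ 0.4894 -1.9828  1.3779] tip rel mouth [-0.1689  0.009  -9.332 ]
rows 2 turn/row [-0.0004 -0.001   0.0015] tot [-0.001 -0.002  0.003] dist 36.7
   [0.1, 0.1, 18.3]
   [0.1, 0.0, 18.3]
```

```bash
python3 -m handwheel '[[[0,0,5],[0,0,0],0],[[0,0,5],[0,0,0],0],[[0,0,5],[0,0,0],0],[[0,0,5],[0,0,0],0],[[0,0,5],[0,0,0],0],[[0,0,3],[0,0,0],0]]' 110; python3 k.py -46
```

```text
time_s: 25.37
tool_pos: [0.517, 0.279, 0.2376]
eef_rot: [[-0.222, 0.872, 0.436], [0.972, 0.231, 0.034], [-0.071, 0.432, -0.899]]
contact_force: [0.4, 0.2, -1.1]
finger_gap: 0.0264
F tool [ 0.2346 -0.1162  1.1942] tip rel mouth [ -0.054   -0.0032 -40.1321]
rows 1 turn/row [-0.0006 -0.0021  0.0027] tot [-0.001 -0.002  0.003] dist 5.9
   [0.2, -0.0, 5.9]
```

```bash
python3 -m handwheel '[[[0,0,3],[0,0,0],0],[[0,0,3],[0,0,0],0],[[0,0,2],[0,0,0],0]]' 110; python3 k.py -46
```

```text
time_s: 25.62
tool_pos: [0.5211, 0.2796, 0.232]
eef_rot: [[-0.222, 0.871, 0.438], [0.973, 0.23, 0.035], [-0.071, 0.434, -0.898]]
contact_force: [-30.8, -8.3, 37.9]
finger_gap: 0.0266
F tool [ -3.8904 -12.267  -47.8747] tip rel mouth [  1.4792   0.359  -46.9357]
rows 1 turn/row [ 0.0019 -0.0024  0.0023] tot [ 0.002 -0.002  0.002] dist 1.6
   [0.2, -1.3, -0.9]
```

```bash
python3 -m handwheel '[[[0,0,-1],[0,0,0],0.2],[[0,0,0],[0,0,0],0.5],[[0,0,0],[0,0,0],0.7],[[0,0,0],[0,0,0],0.7],[[0,0,-8],[0,0,0],0.7],[[0,0,-14],[0,0,0],0.7],[[0,0,-20],[0,0,0],0.7],[[0,0,-24],[0,0,0],0.7],[[0,0,-20],[0,0,0],0.7],[[0,0,0],[0,0,0],0.7]]' 110; python3 - <<'E'
from geo import *
P={c:shot(c) for c in('scene','wrist','top')}
C=cloud(P['wrist'])
X=C.reshape(-1,3)-MOUTH; L=np.stack([X@sx,X@ym,X@h],1)*1000
H=L[(L[:,2]>94)&(L[:,2]<115)&(abs(L[:,0])<60)&(abs(L[:,1])<40)]
print(len(H),np.percentile(H[:,2],[50,90]) if len(H) else 0, cv2.minAreaRect(H[:,:2].astype(np.float32)) if len(H) else 0)
for c in P:
  for n in('guard_bar','slot','key_handle'):
    for q in ctrl.mark_of(n,P[c])[:1]: print(c,n,np.round(q['pixel'],1),round(q['score'],2),pt(P[c],q['pixel'],1))
# bar: points 22..40 above guard
GP=np.median([-50.5]) 
for c in P:
    X=cloud(P[c]).reshape(-1,3)-MOUTH; L=np.stack([X@sx,X@ym,X@h],1)*1000
    B=L[(L[:,0]>-110)&(L[:,0]<-60)&(L[:,1]>50)&(L[:,1]<150)&(L[:,2]>-28)&(L[:,2]<-8)]
    if len(B)>10: print(c,'bar',len(B),np.median(B,0),B.min(0),B.max(0))
E
```

```text
time_s: 26.45
tool_pos: [0.481, 0.2763, 0.3155]
eef_rot: [[-0.221, 0.871, 0.439], [0.973, 0.23, 0.035], [-0.07, 0.435, -0.898]]
contact_force: [-0.7, -0.2, 0.6]
finger_gap: 0.0598
4980 [102.8084 105.6035] ((-8.358943939208984, -1.2306385040283203), (81.61548614501953, 28.077777862548828), 5.011177062988281)
scene guard_bar [243.2 212.6] 0.59 [0.4813 0.3758 0.1183]
scene slot [229.8 200.6] 0.55 [0.5554 0.3769 0.1077]
scene key_handle [274.8 154.6] 0.93 [0.4948 0.2733 0.2534]
wrist guard_bar [366.2 110.2] 0.55 [0.488  0.3705 0.1228]
wrist slot [345.1 156.4] 0.61 [0.5573 0.3818 0.1039]
wrist key_handle [254.1 193.2] 0.58 [0.4965 0.2742 0.2546]
top slot [232.5 169.3] 0.61 [0.5464 0.3512 0.108 ]
top key_handle [273.4 174.5] 0.62 [0.5049 0.2742 0.2593]
scene bar 116 [-76.5008 103.5017 -15.4155] [-81.7906  57.8514 -27.6922] [-69.6858 140.1108  -8.6222]
wrist bar 923 [-73.6651  92.7615 -14.9958] [-78.5615  54.7237 -27.6811] [-68.4307 138.497  -12.0004]
top bar 156 [-72.8572 105.0257 -16.0066] [-79.5393  70.0896 -25.6791] [-68.7554 138.7481 -11.7544]
```

```bash
cat >> geo.py <<'E'
BAR=MOUTH-.0742*sx+.098*ym-.0185*h
HINGE=BAR+.148*sx-.032*h
def bgoal(phi,dist=0.,tilt=0.):
    """bar grasp with guard opened phi; tool z=-h pitched by tilt with the guard"""
    Rp=R.from_rotvec(ym*phi).as_matrix(); b=HINGE+Rp@(BAR-HINGE)
    Rt=R.from_rotvec(ym*tilt).as_matrix()@frame(sx,-h); return b-Rt[:,2]*(dist-.0187),Rt
E
python3 - <<'E'
from geo import *
print(BAR,HINGE,bgoal(1.4)[0])
p,Rg=bgoal(0,.10); print(p); plan(p,Rg)
E
```

```text
[0.4862 0.3734 0.1176] [0.6329 0.3842 0.1538] [0.5806 0.3804 0.2757]
[0.4507 0.3708 0.1907]
rows 16 turn/row [-0.0002  0.0001  0.1086] tot [-0.003  0.002  1.737] dist 156.2
   [6.7, -3.5, 6.1]
   [6.3, -4.2, 6.1]
   [5.8, -4.9, 6.1]
   [5.3, -5.5, 6.1]
   [4.6, -6.0, 6.1]
   [3.9, -6.5, 6.1]
   [3.2, -6.9, 6.1]
   [2.4, -7.2, 6.1]
   [1.6, -7.4, 6.1]
   [0.8, -7.6, 6.1]
   [0.0, -7.6, 6.1]
   [-0.8, -7.6, 6.1]
   [-1.6, -7.4, 6.1]
   [-2.4, -7.2, 6.1]
   [-3.2, -6.9, 6.1]
   [-3.9, -6.5, 6.1]
```

```bash
python3 -m handwheel '[[[7,-4,0],[0,0,0.108],0.5],[[8,-5,0],[0,0,0.108],0.5],[[8,-6,0],[0,0,0.108],0.5],[[7,-7,0],[0,0,0.108],0.5],[[6,-8,2],[0,0,0.108],0.5],[[5,-8,4],[0,0,0.108],0.5],[[4,-8,4],[0,0,0.108],0.5],[[3,-8,6],[0,0,0.108],0.5],[[2,-8,6],[0,0,0.108],0.5],[[1,-8,6],[0,0,0.108],0.5]]' 40; python3 - <<'E'
from geo import *
p,Rg=bgoal(0,.10); plan(p,Rg)
E
```

```text
time_s: 27.88
tool_pos: [0.4404, 0.3493, 0.2619]
eef_rot: [[0.694, 0.573, 0.437], [0.624, -0.781, 0.033], [0.36, 0.25, -0.899]]
contact_force: [-0.3, 0.3, -0.1]
finger_gap: 0.0425
rows 6 turn/row [-0.0001  0.0001  0.1014] tot [-0.001  0.     0.608] dist 75.1
   [-0.8, -4.8, 11.5]
   [-1.3, -4.7, 11.5]
   [-1.8, -4.5, 11.5]
   [-2.2, -4.3, 11.5]
   [-2.7, -4.1, 11.5]
   [-3.1, -3.8, 11.5]
```

```bash
python3 -m handwheel '[[[-1,-5,11],[0,0,0.1],0.5],[[-1,-5,11],[0,0,0.1],0.5],[[-2,-4,11],[0,0,0.1],0.5],[[-2,-4,11],[0,0,0.1],0.5],[[-3,-4,11],[0,0,0.1],0.5],[[-3,-4,11],[0,0,0.1],0.5],[[0,0,0],[0,0,0],0.5],[[0,0,0],[0,0,0],0.5]]' 40; python3 - <<'E'
from geo import *
p,Rg=bgoal(0,.03); plan(p,Rg,vm=25)
P={c:shot(c) for c in('scene','wrist','top')}
for c in P:
  for q in ctrl.mark_of('guard_bar',P[c])[:1]: print(c,np.round(q['pixel'],1),round(q['score'],2),pt(P[c],q['pixel'],1),'pred',proj(P[c],BAR))
  X=cloud(P[c]).reshape(-1,3)-MOUTH; L=np.stack([X@sx,X@ym,X@h],1)*1000
  B=L[(L[:,0]>-95)&(L[:,0]<-55)&(L[:,1]>75)&(L[:,1]<120)&(L[:,2]>-26)&(L[:,2]<-8)]
  if len(B)>10: print(c,'bar',len(B),np.median(B,0),B.min(0),B.max(0))
E
```

```text
time_s: 28.55
tool_pos: [0.4488, 0.3729, 0.1885]
eef_rot: [[0.899, 0.052, 0.435], [0.042, -0.999, 0.032], [0.436, -0.011, -0.9]]
contact_force: [0.2, -0.6, 0.8]
finger_gap: 0.0425
rows 3 turn/row [-0.0001  0.0009 -0.0079] tot [-0.     0.003 -0.024] dist 68.8
   [0.9, 0.7, 22.9]
   [0.9, 0.7, 22.9]
   [0.9, 0.7, 22.9]
scene [240.6 211.1] 0.87 [0.4852 0.3811 0.1229] pred [243.0839 211.4605]
scene bar 61 [-76.8457  98.9729 -13.9503] [-81.074   76.3775 -20.3192] [-69.8951 119.854   -8.995 ]
wrist [253.4 204. ] 0.57 [0.4818 0.3744 0.1176] pred [258.919  204.5794]
wrist bar 824 [-73.9536  98.4212 -14.3875] [-78.9866  75.0436 -19.3735] [-69.0223 119.9872 -11.7909]
top [220.  197.9] 0.98 [0.4558 0.3626 0.2944] pred [220.5196 196.4809]
top bar 41 [-72.5968  84.4559 -15.5299] [-77.6382  76.2138 -20.6139] [-68.768   92.5704 -11.9767]
```

```bash
python3 -m handwheel '[[[1,1,23],[0,0,-0.008],0.5],[[1,1,23],[0,0,-0.008],0.5],[[1,0,16],[0,0,-0.008],0.5],[[0,0,8],[0,0,0],0.5],[[0,0,0],[0,0,0],0.5],[[0,0,0],[0,0,0],0.5]]' 40; python3 - <<'E'
from geo import *
p,Rg=bgoal(0,.0); plan(p,Rg,vm=25); print(ctrl.observe()['contact_force'])
E
```

```text
time_s: 29.35
tool_pos: [0.4844, 0.3743, 0.1296]
eef_rot: [[0.895, 0.077, 0.44], [0.068, -0.997, 0.037], [0.442, -0.004, -0.897]]
contact_force: [0.3, -0.5, 0.7]
finger_gap: 0.0429
rows 2 turn/row [-0.0025 -0.0019  0.001 ] tot [-0.005 -0.004  0.002] dist 30.5
   [-1.9, 0.6, 15.1]
   [-1.9, 0.5, 15.1]
[ 0.2972 -0.5498  0.721 ]
```

```bash
python3 -m handwheel '[[[-2,0,12],[0,0,0],0.5],[[-2,0,10],[0,0,0],0.5],[[0,0,6],[0,0,0],0.5],[[0,0,0],[0,0,0],0.5],[[0,0,0],[0,0,0],0.2],[[0,0,0],[0,0,0],0],[[0,0,0],[0,0,0],0],[[0,0,0],[0,0,0],0],[[0,0,0],[0,0,0],0]]' 40; python3 - <<'E'
from geo import *
s=ctrl.observe(); print(s['contact_force'])
plan(*bgoal(0)); 
for i in range(1,15): 
    p0,_=bgoal(.1*(i-1),0,0);p,Rg=bgoal(.1*i,0,0); print(i,np.round(Rg.T@(p-p0)*1000,1))
E
```

```text
time_s: 30.1
tool_pos: [0.4933, 0.376, 0.1028]
eef_rot: [[0.894, 0.078, 0.442], [0.068, -0.997, 0.039], [0.444, -0.005, -0.896]]
contact_force: [2.9, -0.1, -3.7]
finger_gap: 0.0087
[ 2.9215 -0.1014 -3.6831]
rows 1 turn/row [-0.0069 -0.0058  0.002 ] tot [-0.007 -0.006  0.002] dist 3.0
   [0.0, 2.1, 2.1]
1 [  3.9  -0.  -14.6]
2 [  5.4   0.  -14.1]
3 [  6.8  -0.  -13.5]
4 [  8.1   0.  -12.8]
5 [  9.3   0.  -11.9]
6 [ 10.5   0.  -10.9]
7 [11.5  0.  -9.8]
8 [12.4  0.  -8.6]
9 [13.2  0.  -7.4]
10 [13.9 -0.  -6. ]
11 [14.4 -0.  -4.6]
12 [14.8  0.  -3.1]
13 [15.  -0.  -1.6]
14 [15.1 -0.  -0.1]
```

```bash
cat > b.py <<'E'
from geo import *
s=ctrl.observe();Rt=np.array(s['eef_rot']);g=np.array(s['tool_pos'])-Rt[:,2]*.0187-HINGE
b0=BAR-HINGE; a=lambda v:np.arctan2(v@np.cross(ym,xm)*-1,-(v@xm))
phi=np.arctan2(g[2],-(g@xm))-np.arctan2(b0[2],-(b0@xm))
print('phi',phi,'r',np.hypot(g[2],g@xm),'vs',np.hypot(b0[2],b0@xm),'y',g@ym*1000,'F tool',Rt.T@np.array(s['contact_force']),'gap',s['finger_gap'],'tilt',np.arctan2(Rt[:,2]@xm,-Rt[2,2])-np.radians(26),'q',np.array(s['q']))
for i in range(1,11):
    p0,_=bgoal(phi+.1*(i-1));p,_=bgoal(phi+.1*i); print(i,np.round(Rt.T@(p-p0)*1000,1),end=' ')
E
python3 -m handwheel '[[[2,0,-5],[0,0,0],0],[[2,0,-7],[0,0,0],0],[[2,0,-7],[0,0,0],0],[[3,0,-7],[0,0,0],0],[[3,0,-7],[0,0,0],0]]' 40; python3 b.py
```

```text
time_s: 30.52
tool_pos: [0.4884, 0.3756, 0.1384]
eef_rot: [[0.895, 0.079, 0.439], [0.068, -0.997, 0.039], [0.441, -0.005, -0.897]]
contact_force: [7.9, 3.1, -7.5]
finger_gap: 0.0079
phi 0.25029172854316156 r 0.15294122803504753 vs 0.1514199458459816 y 1.8727433730240928 F tool [ 3.9772 -2.3836 10.3134] gap 0.007913259861956146 tilt 0.003127675494264015 q [ 0.6963  0.382   1.7057 -0.3968  0.7099  0.8768]
1 [  7.5  -0.1 -13.2] 2 [  8.7  -0.1 -12.4] 3 [  9.9  -0.1 -11.4] 4 [ 11.   -0.  -10.4] 5 [12.  -0.  -9.2] 6 [12.9 -0.  -8. ] 7 [13.6 -0.  -6.6] 8 [14.2  0.  -5.3] 9 [14.6  0.  -3.8] 10 [15.   0.  -2.3]
```

```bash
python3 -m handwheel '[[[5,0,-9],[0,0,0],0],[[5,0,-9],[0,-0.01,0],0],[[6,0,-8],[0,-0.02,0],0],[[6,0,-8],[0,-0.02,0],0],[[7,0,-7],[0,-0.02,0],0],[[0,0,0],[0,0,0],0]]' 40; python3 b.py; python3 - <<'E'
from geo import *
p=shot('scene'); C=cloud(p)
for q in ctrl.mark_of('guard_bar',p)[:1]: print('bar',q,pt(p,q['pixel'],1))
save(p,'12.png',(150,90,350,240),3)
E
```

```text
time_s: 31.02
tool_pos: [0.497, 0.3763, 0.1949]
eef_rot: [[0.924, 0.08, 0.374], [0.072, -0.997, 0.037], [0.375, -0.007, -0.927]]
contact_force: [6.8, 3.3, -2.8]
finger_gap: 0.0086
phi 0.6285756619536271 r 0.1545906545702979 vs 0.1514199458459816 y 1.9087262116987376 F tool [ 5.4642 -2.7524  5.211 ] gap 0.008579223307785112 tilt -0.06892356191817323 q [ 0.6691  0.3436  1.5944 -0.2638  0.8923  0.724 ]
1 [ 11.1  -0.1 -10.3] 2 [12.1 -0.  -9.1] 3 [12.9 -0.  -7.9] 4 [13.6 -0.  -6.6] 5 [14.2  0.  -5.2] 6 [14.7  0.  -3.7] 7 [15.   0.  -2.2] 8 [15.1  0.1 -0.7] 9 [15.1  0.1  0.8] 10 [15.   0.1  2.3] bar {'pixel': [238.3, 182.5], 'score': 0.81} [0.4867 0.3829 0.2136]
```

View pics/12.png

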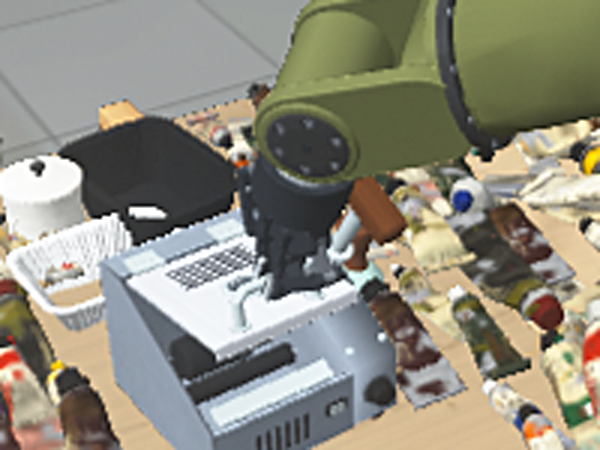

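```bash
python3 -m handwheel '[[[8,0,-7],[0,-0.02,0],0],[[8,0,-6],[0,-0.02,0],0],[[9,0,-5],[0,-0.02,0],0],[[9,0,-5],[0,-0.02,0],0],[[9,0,-4],[0,-0.02,0],0],[[0,0,0],[0,0,0],0]]' 40; python3 b.py
```

```text
time_s: 31.62
tool_pos: [0.5134, 0.3775, 0.2291]
eef_rot: [[0.965, 0.082, 0.249], [0.081, -0.997, 0.017], [0.249, 0.004, -0.968]]
contact_force: [15.9, 2.9, -12.0]
finger_gap: 0.0083
phi 0.8856426809397587 r 0.1555160961811475 vs 0.1514199458459816 y 2.08501722432663 F tool [12.6224 -1.6694 15.5832] gap 0.00832220299815369 tilt -0.20209081409265617 q [ 0.6275  0.3896  1.4243 -0.148   1.1177  0.5952]
1 [12.3  0.1 -8.8] 2 [13.1  0.1 -7.6] 3 [13.8  0.1 -6.2] 4 [14.3  0.2 -4.8] 5 [14.8  0.2 -3.4] 6 [15.   0.2 -1.9] 7 [15.1  0.2 -0.4] 8 [15.1  0.1  1.1] 9 [14.9  0.1  2.6] 10 [14.6  0.1  4.1]
```

```bash
python3 -m handwheel '[[[4,0,2],[0,0,0],0],[[7,0,-3],[0,0,0],0],[[8,0,-4],[0,0,0],0],[[8,0,-4],[0,0,0],0],[[0,0,0],[0,0,0],0]]' 40; python3 b.py
```

```text
time_s: 32.03
tool_pos: [0.5284, 0.3792, 0.2459]
eef_rot: [[0.968, 0.083, 0.235], [0.083, -0.997, 0.01], [0.235, 0.01, -0.972]]
contact_force: [3.5, 2.1, -3.4]
finger_gap: 0.0083
phi 1.0321945906667427 r 0.15503863001111146 vs 0.1514199458459816 y 2.796999412704627 F tool [ 2.8008 -1.8769  4.1099] gap 0.008263968403772356 tilt -0.21636933778365847 q [ 0.6142  0.4137  1.3498 -0.1382  1.1808  0.5699]
1 [13.3  0.2 -7.2] 2 [14.   0.2 -5.8] 3 [14.5  0.2 -4.4] 4 [14.9  0.2 -2.9] 5 [15.1  0.2 -1.4] 6 [15.1  0.2  0.1] 7 [15.   0.2  1.6] 8 [14.8  0.2  3.1] 9 [14.4  0.1  4.6] 10 [13.9  0.1  6. ]
```

```bash
python3 -m handwheel '[[[8,0,-3],[0,-0.01,0],0],[[8,0,-2],[0,-0.01,0],0],[[8,0,-1],[0,-0.01,0],0],[[9,0,-1],[0,-0.01,0],0],[[0,0,0],[0,0,0],0]]' 40; python3 b.py
```

```text
time_s: 32.45
tool_pos: [0.5535, 0.3811, 0.2659]
eef_rot: [[0.978, 0.082, 0.192], [0.083, -0.997, 0.003], [0.192, 0.013, -0.981]]
contact_force: [6.2, 3.6, -10.0]
finger_gap: 0.0081
phi 1.2454045674046597 r 0.154628208965858 vs 0.1514199458459816 y 2.919007964536319 F tool [ 4.4407 -3.2226 11.064 ] gap 0.00814491983410558 tilt -0.2605581790950042 q [ 0.5865  0.4716  1.2165 -0.1086  1.2918  0.5241]
1 [14.4  0.2 -4.8] 2 [14.8  0.2 -3.3] 3 [15.   0.2 -1.9] 4 [15.1  0.2 -0.3] 5 [15.1  0.2  1.2] 6 [14.9  0.1  2.7] 7 [14.6  0.1  4.1] 8 [14.1  0.1  5.6] 9 [13.4  0.1  6.9] 10 [12.7  0.1  8.3]
```

```bash
python3 -m handwheel '[[[8,0,0],[0,0,0],0],[[8,0,-1],[0,0,0],0],[[6,0,0],[0,0,0],0]]' 40; python3 b.py
```

```text
time_s: 32.7
tool_pos: [0.5727, 0.3826, 0.2754]
eef_rot: [[0.977, 0.082, 0.195], [0.083, -0.997, 0.002], [0.195, 0.014, -0.981]]
contact_force: [-9.5, -3.1, 7.0]
finger_gap: 0.0083
phi 1.3840600969798778 r 0.15379481787466953 vs 0.1514199458459816 y 3.037692501949861 F tool [-8.2275  2.4421 -8.7303] gap 0.008320125724016024 tilt -0.25777087431920426 q [ 0.5729  0.5057  1.1457 -0.1077  1.3249  0.5072]
1 [14.9  0.2 -2.7] 2 [15.1  0.2 -1.2] 3 [15.1  0.2  0.3] 4 [15.   0.1  1.8] 5 [14.8  0.1  3.3] 6 [14.4  0.1  4.7] 7 [13.8  0.1  6.1] 8 [13.1  0.1  7.5] 9 [12.3  0.   8.8] 10 [11.4  0.  10. ]
```

Resistance is rising; push a bit more against the stop.

```bash
python3 -m handwheel '[[[6,0,0],[0,0,0],0],[[6,0,0],[0,0,0],0]]' 40; python3 b.py
```

```text
time_s: 32.87
tool_pos: [0.576, 0.3831, 0.2766]
eef_rot: [[0.981, 0.083, 0.175], [0.085, -0.996, -0.006], [0.174, 0.02, -0.985]]
contact_force: [-86.1, -26.8, 14.5]
finger_gap: 0.0079
phi 1.4098233591185256 r 0.15346259479429852 vs 0.1514199458459816 y 3.345438917194643 F tool [-84.2162  19.9165 -29.2192] gap 0.007915377908769831 tilt -0.2786948745794946 q [ 0.569   0.5248  1.1129 -0.1016  1.3594  0.4985]
1 [14.9  0.2 -2.7] 2 [15.1  0.2 -1.2] 3 [15.1  0.2  0.4] 4 [15.   0.2  1.9] 5 [14.8  0.1  3.4] 6 [14.4  0.1  4.8] 7 [13.8  0.1  6.2] 8 [13.1  0.   7.6] 9 [12.3 -0.   8.8] 10 [11.3 -0.  10. ]
```

```bash
python3 -m handwheel '[[[-1.5,0,0],[0,0,0],0],[[0,0,0],[0,0,0],0.1],[[0,0,0],[0,0,0],0.2],[[0,0,0],[0,0,0],0.2],[[0,0,0],[0,0,0],0.2]]' 40; python3 b.py
```

```text
time_s: 33.28
tool_pos: [0.5718, 0.3826, 0.2739]
eef_rot: [[0.981, 0.083, 0.173], [0.086, -0.996, -0.011], [0.172, 0.025, -0.985]]
contact_force: [-0.5, 0.3, 0.3]
finger_gap: 0.0173
phi 1.3774377077806756 r 0.152736805452353 vs 0.1514199458459816 y 3.320500264413005 F tool [-0.3868 -0.3461 -0.4252] gap 0.01731012554344333 tilt -0.28105623519425 q [ 0.5731  0.5194  1.1268 -0.1054  1.3558  0.5033]
1 [14.8  0.3 -3.2] 2 [15.   0.2 -1.7] 3 [15.1  0.2 -0.2] 4 [15.1  0.2  1.3] 5 [14.9  0.1  2.8] 6 [14.5  0.1  4.3] 7 [14.   0.1  5.7] 8 [13.4  0.   7.1] 9 [12.6 -0.   8.4] 10 [11.7 -0.1  9.6]
```

```bash
python3 -m handwheel '[[[3,0,0],[0,0,0],0.2],[[3,0,0],[0,0,0],0.2]]' 40; python3 b.py|head -1
```

```text
time_s: 33.45
tool_pos: [0.5776, 0.3833, 0.2745]
eef_rot: [[0.981, 0.083, 0.173], [0.086, -0.996, -0.011], [0.171, 0.025, -0.985]]
contact_force: [-6.1, -0.6, 0.7]
finger_gap: 0.0167
phi 1.4142907386687305 r 0.15094664987097903 vs 0.1514199458459816 y 3.579544237668716 F tool [-5.9407  0.1001 -1.7487] gap 0.016668452690809486 tilt -0.2813520033063361 q [ 0.5692  0.532   1.1066 -0.1046  1.3631  0.4983]
```

```bash
python3 -m handwheel '[[[3,0,0],[0,0,0],0.2],[[1.5,0,0],[0,0,0],0.2]]' 40; python3 b.py|head -1
```

```text
time_s: 33.62
tool_pos: [0.5793, 0.3836, 0.2747]
eef_rot: [[0.983, 0.084, 0.163], [0.087, -0.996, -0.014], [0.161, 0.028, -0.986]]
contact_force: [-28.6, -9.7, 5.9]
finger_gap: 0.0173
phi 1.4264179927978615 r 0.15039673942004889 vs 0.1514199458459816 y 3.8236137376091692 F tool [-28.0171   7.4085 -10.3565] gap 0.017334530350582467 tilt -0.29120178076383796 q [ 0.5672  0.5415  1.0912 -0.1013  1.3784  0.494 ]
```

```bash
python3 -m handwheel '[[[-2.5,0,0],[0,0,0],0.2],[[0,0,0],[0,0,0],0.2]]' 40; python3 b.py|head -1; python3 -m handwheel '[[[0,0,-6],[0,0,0],0.2],[[0,0,-8],[0,0,0],0.2],[[0,0,-10],[0,0,0],0.2],[[0,0,-14],[0,0,0],0.2],[[0,0,-20],[0,0,0],0.2],[[0,0,-20],[0,0,0],0.2],[[-5,0,-20],[0,0,0],0.2],[[-20,0,-10],[0,0,0],0.2],[[-30,0,0],[0,0,0],0.2],[[-30,0,0],[0,0,0],0.2]]'
```

```text
time_s: 33.78
tool_pos: [0.5767, 0.3835, 0.274]
eef_rot: [[0.983, 0.084, 0.161], [0.087, -0.996, -0.014], [0.159, 0.028, -0.987]]
contact_force: [0.5, -0.4, -0.1]
finger_gap: 0.017
phi 1.408908033680765 r 0.15074346181307474 vs 0.1514199458459816 y 3.8511006136560058 F tool [0.4301 0.4738 0.182 ] gap 0.01696786836492388 tilt -0.2932285600066663 q [ 0.569   0.5375  1.0987 -0.1011  1.3773  0.4959]
time_s: 34.62
tool_pos: [0.4776, 0.3763, 0.3787]
eef_rot: [[0.983, 0.078, 0.169], [0.081, -0.997, -0.011], [0.167, 0.025, -0.986]]
contact_force: [-0.6, 0.8, -0.6]
finger_gap: 0.0172
```

```bash
python3 -m handwheel '[[[-30,0,0],[0,0,0],0.2],[[-35,0,0],[0,0,0],0.2],[[-35,0,0],[0,0,0],0.2],[[-30,0,0],[0,0,0],0.2],[[0,0,0],[0,0,0],0.2]]'; python3 - <<'E'
from geo import *
C0=np.load('top.npy'); P={c:shot(c) for c in('scene','top')}
print('mill z-axis guard check; F',ctrl.observe()['contact_force'])
for c in P:
    C=cloud(P[c]); X=C.reshape(-1,3)-HINGE
    L=np.stack([X@xm,X@ym,X[:,2]],1)
    q=L[(abs(L[:,1])<.06)&(L[:,2]>.03)&(L[:,2]<.17)&(L[:,0]>-.13)&(L[:,0]<.05)]
    print(c,len(q))
    if len(q)>30:
        for i in range(6):
            m=q.mean(0);n=np.linalg.svd(q-m,full_matrices=False)[2][2];r=(q-m)@n; q=q[abs(r)<max(.002,1.5*r.std())]
        d=np.array([n[2],-n[0]]); d=d if d[1]>0 else -d
        print('  plate dir deg',np.degrees(np.arctan2(d[1],d[0])),'opening rad',np.radians(206-np.degrees(np.arctan2(d[1],d[0]))),len(q),n)
    Y=C.reshape(-1,3)-MOUTH; Y=np.stack([Y@sx,Y@ym,Y@h],1)*1000; H=Y[(Y[:,2]>94)&(Y[:,2]<115)&(abs(Y[:,0])<60)&(abs(Y[:,1])<35)]
    if len(H)>10: print('  handle top',len(H),np.median(H,0),np.percentile(H[:,2],90))
C1=cloud(P['top']); 
for n in('jar_a','bottle','stone','tape'):
    for q in ctrl.mark_of(n,P['top'])[:3]: print(n,np.round(q['pixel'],1),round(q['score'],2))
# changes on the table vs the start
D=np.abs(C1[...,2]-C0[...,2])>.01
n,lab,st,ce=cv2.connectedComponentsWithStats(cv2.morphologyEx(D.astype(np.uint8),cv2.MORPH_OPEN,np.ones((3,3))))
print([(st[i].tolist()) for i in range(1,n) if st[i,4]>15])
E
```

```text
time_s: 35.03
tool_pos: [0.3412, 0.3639, 0.3623]
eef_rot: [[0.981, 0.078, 0.176], [0.08, -0.997, -0.005], [0.175, 0.019, -0.984]]
contact_force: [1.1, 0.5, 0.9]
finger_gap: 0.0172
mill z-axis guard check; F [ 1.0085 -0.7873  0.2482]
scene 956
  plate dir deg 126.12634277058716 opening rad 1.3940583042626258 458 [-0.8077 -0.0012 -0.5896]
  handle top 226 [ -6.5518   8.1954 101.8795] 107.29717611780886
top 2051
  plate dir deg 126.120024074302 opening rad 1.3941685863172355 1088 [0.8078 0.0023 0.5895]
  handle top 760 [ -1.6971   0.3559 102.0673] 105.42927113160822
jar_a [191.4 254.9] 0.6
bottle [296.7 102.2] 0.61
tape [265.   96.1] 0.91
[[173, 122, 83, 79, 5329], [263, 152, 20, 48, 745], [35, 223, 306, 161, 20208]]
```

```bash
python3 -c "
from cell import ctrl
print(ctrl.close_job())"
```

```text
the job is handed in; nothing more can be done
None
```

The job is done and handed in at about 35 s of the 69 s allowed. I stood the key in the holder and took it again by its handle. I turned the latch anticlockwise to its stop, put the key back in the holder, swung the guard up to its stop and let go.

- **Latch:** the turning torque rose from about 0.15 to 0.53 N m at the end of the turn, so the stop was felt. The key had turned slightly past the expected angle, 1.83 rad against about 1.70, which I put down to play and slight slip in the grip.
- **Key:** it went back in until about 48 N pushed back, with the blade tip about 47 mm below the mouth (46 mm is fully home). The final pictures still showed the handle at seated height. I did not measure its lean at the end; when I let go it was about 5 degrees, within the 8 allowed.
- **Guard:** two cameras measured it open at 1.394 rad, against a stop of 1.40. Pushing it onto the stop briefly raised the wrist force to about 90 N (the limit is 120 N). On release it may have dropped back slightly, so I nudged it onto the stop again.
- **Other things:** comparing depth from above with the start showed changes only at the guard, at the key in its holder, and where the arm stands. The arm hides the front area, including where the key lay and the front jars. The network found the tape, the bottle and one jar within a few pixels of where they started. It did not report the muller in the last picture, but nothing had changed at its place.
- **Robot:** the gripper was clear of everything, with only about 1 N of sensor noise at the wrist.

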